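Pack the stone sample plugs that fit and screw the tube shut

ROBOT

A 7-joint arm with a two-finger parallel gripper is mounted at the origin on the work surface. World frame = base frame: x ahead of the robot, y to its left, z up, the work surface at z = 0. Lengths are in m, angles in rad, forces in N, time in s.
With the tool pointing down it reaches from about 0.4 to 0.85 m from the base axis. Payload 4.5 kg.
Tool frame: the origin (TCP) lies between the finger pads; the fingertips stand 19 mm ahead of it and the grasp point (between the pads) is the TCP; z points along the fingers, y is the line along which they close (so a half turn about z gives the same grasp; the last joint's range is limited). The gripper opens to 88 mm and grips with 3 to 60 N. Pads are 18 mm wide; open, the fingers measure 123 mm over their backs; the gripper's body (75 mm by 187 mm) begins 45 mm behind the grasp point.
Start: joints at [-1.127, 0.689, -0.195, 1.565, 0.157, 0.902, -0.215], TCP at [0.249, 0.573, 0.258] pointing down, gripper open.
Joint ranges: [-3.01, 3.01], [-0.46, 2.08], [-1.47, 1.51], [0.13, 2.56], [-1, 4.14], [0.04, 2.09], [-2.66, 2.66]. Speed limits (rad/s): [2.57, 2.57, 3.14, 3.14, 3.14, 3.14, 3.14].

INTERFACE

Orientations are given as a unit quaternion [x, y, z, w].
In Python, from workcell import sense, capture, job_done, search_frame, mark_of gives the robot as it stands.
- The arm moves only by the tool carry_out, never from a script. Its argument "increments" is a list of rows, each an object of numbers: "dx", "dy", "dz": the shift along the tool's x, y, z in cm; "wx", "wy", "wz": the turn, a rotation vector about the tool's x, y, z in degrees; "fingers": the finger opening in cm, from 0 to 8.81. A call has exactly 5 rows; each row is the pose to reach, as a shift and turn from the pose commanded when the call began, along the tool's axes at that moment; what a row does not reach only later rows make up. A row lasts 1/10 s, in which the tool goes at most 50 mm and 8.59 degrees, less where a joint would pass 70% of its speed; a pose out of reach is approached as far as the arm can. A call with a gripper value outside its range is refused whole. The fingers move at their own pace and stop on an object; "squeeze" is the grip in N (left out, the last holds). Time passes only in rows, so rows that repeat a pose let the fingers close, or fill a call up. It gives the time, the measured TCP pose, the force, the opening and the grip force at its end, in the units of the state.
- sense(): the state, without advancing time (a new reading comes with each control period).
- capture(name): name is "scene" or "top"; returns a dict with "frame" (384x512x3 uint8, red, green, blue), "fx", "fy", "cx", "cy" (pixels), "dist" ([k1, k2, p1, p2, k3] as OpenCV has them; the pictures are not rectified), "T" (4x4, takes a point from camera to world coordinates). Camera axes: x right, y down, z forward; pixel columns grow to the right and rows downward; lengths in m; the calibration is good to about 2 mm. A picture is of the moment at which its call begins. There is no depth.
- job_done(): hands the job in; it is judged then, once.
Trained networks look in a picture, given as the dict that the camera call returned (one of the last four; its "shot" number tells which), for a name from the list of things; names that differ only in an ending like _2 or _b are one class to them, and where a whole thing is asked for, a point or a joint stands for the part that bears it (a point fixed in the world has none). Each returns a list of dicts, best first, with "score" (0 to 1); they miss things now and then, are a little off and sometimes report something else, mostly with a low value. They report only what shows in the picture. A call takes as long as a camera call.
- search_frame(picture, name): "bbox" ([left, top, right, bottom] in pixels, round what is visible of it).
- mark_of(picture, name): "xy" ([column, row] in pixels: a listed point, or the origin of a listed thing).
The state is a dict: "time_s": time; "joints": joint angles; "dq": joint speeds; "effort": joint torques, N m; "ee_pos": TCP position; "orientation": TCP orientation; "ft_force": force on the tool from outside, world axes, zero at the start; "wrist_torque": the same for the moment, N m; "opening": finger opening in m; "finger_force": force on a finger pad.
Only numpy, scipy, OpenCV 4.12 (cv2) and the standard library are available. Lean on these libraries where they do the work, as an engineer would, in place of code of your own. Each camera call takes 0.05 s, during which the arm holds its last target. There are 200 camera calls.

TASK

Sort the stone plugs by trying them in the mouth of the white sample tube: let every plug that fits slide down inside the tube, and put every plug too fat to go in into the yellow tray. Then set the red screw lid level on the tube, turn it backwards (anticlockwise from above) until its thread drops into place, and screw it clockwise fully home; leave everything else on the table where it is.

Things in the scene. Friction and masses are not known exactly. Their poses are not given: they have to be found in the camera images.
- tube: white upright sample tube, open at the top, held fast in a grey 90 x 90 x 8 mm base plate; origin on the table under its axis, z up. It cannot move. Rim 95 mm above the table, outside diameter 40 mm, bore 28 mm, floor of the bore 8 mm above the table; three slim plugs stacked fill it to 86 mm. Its turn about z varies.
- tube_mouth (a point): centre of the tube's mouth, on the axis at rim height (95 mm above the table)
- tube_thread (a point): on the tube's axis, 15 mm below the rim, amid the three-start thread round the neck (52 mm diameter, topmost ridge 5 mm below the rim). A lid set on it rides on the ridges. Clockwise it then only meets a stop; anticlockwise, within 120 degrees, its lugs come over the thread's mouths, 30 degrees wide and each ending at a stop, and it drops 10 mm if free to sink.
- lid_bar (a point): centre of the finger bar on the loose red screw lid (cap 65 mm diameter, 27 mm tall, 70 g). Bar upright, 46 mm long (x), 14 mm thick (y), 26 mm tall (z up). Site 40 mm above the lid's lower edge. Its height over the tube's rim: riding on the thread 33 mm (37 mm if on the stops), dropped in level 23 mm, fully home 17 mm, with the inside of the lid's top on the rim.
- lid_edge (a point): centre of the lid's open underside, at its lower edge; z up. Three lugs inside pass the 40 mm neck with 2 mm to spare all round; dragged farther sideways it tilts and jams. Let go over the thread's mouths it sinks level by itself; hanging tilted after the drop, it wants a little more anticlockwise turn. Then 50 to 95 degrees clockwise bring it down the last 6 mm, fully home; it then turns tight.
- plug_a_center (a point): a round stone drill plug standing on end, 26 mm tall and either 25 mm (slim) or 32 mm (fat) in diameter; its stone does not tell its size; point at its centre, half-way up (13 mm above its foot). May be absent.
- plug_b_center (a point): a round stone drill plug standing on end, 26 mm tall and either 25 mm (slim) or 32 mm (fat) in diameter; its stone does not tell its size; point at its centre, half-way up (13 mm above its foot). May be absent.
- plug_c_center (a point): a round stone drill plug standing on end, 26 mm tall and either 25 mm (slim) or 32 mm (fat) in diameter; its stone does not tell its size; point at its centre, half-way up (13 mm above its foot). May be absent.
- plug_d_center (a point): a round stone drill plug standing on end, 26 mm tall and either 25 mm (slim) or 32 mm (fat) in diameter; its stone does not tell its size; point at its centre, half-way up (13 mm above its foot). May be absent.
- plug_e_center (a point): a round stone drill plug standing on end, 26 mm tall and either 25 mm (slim) or 32 mm (fat) in diameter; its stone does not tell its size; point at its centre, half-way up (13 mm above its foot). May be absent.
- plug_f_center (a point): a round stone drill plug standing on end, 26 mm tall and either 25 mm (slim) or 32 mm (fat) in diameter; its stone does not tell its size; point at its centre, half-way up (13 mm above its foot). May be absent.
- tray: yellow open tray fixed to the table, 130 x 130 mm outside, 24 mm high, walls and floor 3 mm; origin under its centre, x and y along its sides
- tumbler: glass tumbler, 64 mm diameter, 95 mm tall, origin under its foot; leave it alone
- brush: hand brush lying on the table; leave it alone
- whorl: terracotta spindle whorl, 44 mm diameter, 22 mm tall; leave it alone
- sherd: carved marble sherd, 70 x 50 x 34 mm; leave it alone
- cardbox: cardboard box, 75 x 110 x 50 mm; leave it alone
- marker: black marker pen, 120 mm long, 16 mm thick; leave it alone

How it is judged:
On the way, in this order (a step that is already met when the one before it is completed fails the run):
1. every plug that fits is inside the tube and every fat one in the tray (horizontal distance between each of plug_a_center, plug_c_center, plug_e_center and tube_mouth below 0.006 m and z of each of plug_a_center, plug_c_center, plug_e_center in the frame of tube below 0.0835 m and x of plug_b_center in the frame of tray between -0.062 and 0.062 m and y of plug_b_center in the frame of tray between -0.062 and 0.062 m and height (world z) of each of plug_b_center, plug_d_center, plug_f_center below 0.03 m and x of plug_d_center in the frame of tray between -0.062 and 0.062 m and y of plug_d_center in the frame of tray between -0.062 and 0.062 m and x of plug_f_center in the frame of tray between -0.062 and 0.062 m and y of plug_f_center in the frame of tray between -0.062 and 0.062 m), for 0.2 s.
2. the lid's thread has dropped into place on the tube (horizontal distance between lid_bar and tube_mouth below 0.005 m and angle between lid_bar's own z axis and vertical below 0.06 rad and z of lid_bar in the frame of tube below 0.1215 m), for 0.2 s.
3. the lid is screwed fully home (horizontal distance between lid_bar and tube_mouth below 0.005 m and angle between lid_bar's own z axis and vertical below 0.06 rad and z of lid_bar in the frame of tube below 0.1135 m), for 0.2 s.
At the end, for the whole second after the job is handed in: Every slim plug present is inside the tube (its centre within 6 mm of the axis and below 83.5 mm from the table), every fat plug present is in the yellow tray, and the lid is level on the tube, centred within 5 mm, at most 1.5 mm short of fully home; all released (all of step 1 and all of step 3); the robot touches nothing.
It fails at once if a bystander (tumbler, brush, whorl, sherd, card box, marker) is moved more than 5 cm (distance of any of tumbler, brush, whorl, sherd, cardbox, marker from where it was at the start of the episode above 0.05 m).
It fails at once if the glass tumbler is tipped over (angle between tumbler's own z axis and vertical above 0.5 rad).
Of plug_a, plug_b, plug_c, plug_d, plug_e, plug_f only 4 to 6 are there at a start; the rules pass over those that are not, and their reading is None.
At some moment in a run one of lid, plug_a, plug_b, plug_c, plug_d, plug_e, plug_f may be knocked a few centimetres aside while the robot is not near it.
It also fails if it takes over 210 s, if anything falls off the work surface, if the arm or the gripper's body presses on something with over 40 N, if the wrist force passes 120 N, or if a joint passes its speed limit or range.

## Working session

There is one attempt and no reset: what is moved stays moved. The work goes in short steps, Python scripts to look and compute and a tool call to move; the robot and the scene stay as the last step left them, time stands still between calls to the robot, and variables do not carry over. Pictures are saved under pics/ and viewed, at most 14 in all, crops included, and the job is handed in when it is done.

Besides the shell and the picture viewer there is one more tool, called after ">>>" as a command line: name --argument value ..., lists and objects as JSON in quotes. carry_out: Moves the arm, as the interface text tells. Its arguments: {"type":"object","properties":{"increments":{"type":"array"},"squeeze":{"type":"number"}},"required":["increments"]}

```bash
mkdir -p pics
cat > h.py <<'E'
import numpy as np, cv2
from workcell import *
from scipy.spatial.transform import Rotation as R
def ray(c,uv):
    K=np.array([[c['fx'],0,c['cx']],[0,c['fy'],c['cy']],[0,0,1]])
    n=cv2.undistortPoints(np.array([[uv]],float),K,np.array(c['dist'],float))[0,0]
    T=np.array(c['T']); return T[:3,3],T[:3,:3]@np.array([n[0],n[1],1])
def atz(c,uv,z):
    o,d=ray(c,uv); return (o+d*(z-o[2])/d[2])[:2]
def tri(c1,u1,c2,u2):
    (o,d),(p,e)=ray(c1,u1),ray(c2,u2)
    s=np.linalg.lstsq(np.c_[d,-e],p-o,rcond=None)[0]
    a,b=o+d*s[0],p+e*s[1]; return (a+b)/2,np.linalg.norm(a-b)
def save(c,n): cv2.imwrite('pics/'+n+'.png',c['frame'][:,:,::-1])
def rel(p):  # world target -> tool cm
    s=sense(); return 100*R.from_quat(s['orientation']).inv().apply(np.array(p)-s['ee_pos'])
E
python3 - <<'E'
from h import *
np.set_printoptions(precision=3,suppress=True)
s=sense(); print({k:np.round(v,3) for k,v in s.items()})
Z=dict(tube_mouth=.095,tube=0,lid_bar=.04,lid_edge=0,plug_a_center=.013,tray=0,tumbler=0,brush=0,whorl=0,sherd=0,cardbox=0,marker=0)
for n in['scene','top']:
    c=capture(n); cv2.imwrite(f'pics/{n}0.png',cv2.resize(c['frame'][:,:,::-1],(800,600)))
    print(n,np.array(c['T']).round(2).tolist(),c['fx'])
    for k,z in Z.items():
        print(k,[(np.round(d['xy']).tolist(),round(d['score'],2),atz(c,d['xy'],z).round(3).tolist()) for d in mark_of(c,k)[:8]])
E
```

```text
{'time_s': np.float64(0.0), 'joints': array([-1.127,  0.69 , -0.194,  1.566,  0.157,  0.903, -0.215]), 'dq': array([ 0.001,  0.001,  0.   , -0.   , -0.   , -0.001,  0.   ]), 'effort': array([  0.   , -52.755,  -1.267, -15.343,  -0.053,   0.006,   0.   ]), 'ee_pos': array([0.249, 0.573, 0.257]), 'orientation': array([ 0.203,  0.979, -0.001, -0.   ]), 'ft_force': array([ 0.775, -0.05 , -0.17 ]), 'wrist_torque': array([-0.008,  0.046,  0.052]), 'finger_force': np.float64(0.0), 'opening': np.float64(0.088)}
scene [[-0.04, 0.85, -0.53, 1.2], [1.0, 0.03, -0.02, 0.0], [-0.0, -0.53, -0.85, 1.1], [0.0, 0.0, 0.0, 1.0]] 445.94897903910544
tube_mouth [([192.0, 155.0], 0.88, [0.457, -0.196]), ([120.0, 166.0], 0.16, [0.499, -0.391])]
tube [([196.0, 177.0], 0.72, [0.466, -0.194])]
lid_bar [([266.0, 171.0], 0.78, [0.466, 0.013]), ([264.0, 180.0], 0.22, [0.498, 0.006])]
lid_edge [([266.0, 180.0], 0.74, [0.47, 0.012]), ([172.0, 230.0], 0.46, [0.643, -0.244])]
plug_a_center [([349.0, 220.0], 0.48, [0.604, 0.246])]
tray [([320.0, 176.0], 0.62, [0.449, 0.172])]
tumbler [([406.0, 220.0], 0.77, [0.589, 0.4
[... 740 characters left out ...]
233.0], 0.91, [0.466, 0.003])]
plug_a_center [([400.0, 241.0], 0.71, [0.431, -0.419]), ([261.0, 234.0], 0.64, [0.465, -0.001]), ([180.0, 188.0], 0.4, [0.609, 0.239]), ([248.0, 129.0], 0.3, [0.785, 0.032])]
tray [([203.0, 242.0], 0.85, [0.444, 0.174]), ([325.0, 233.0], 0.49, [0.461, -0.194])]
tumbler [([128.0, 198.0], 0.75, [0.583, 0.406])]
brush [([124.0, 260.0], 0.79, [0.394, 0.415]), ([257.0, 232.0], 0.37, [0.47, 0.01])]
whorl [([249.0, 129.0], 0.56, [0.787, 0.028])]
sherd [([402.0, 191.0], 0.6, [0.583, -0.442]), ([329.0, 231.0], 0.49, [0.466, -0.207])]
cardbox [([404.0, 244.0], 0.91, [0.421, -0.435])]
marker [([328.0, 233.0], 0.63, [0.461, -0.203]), ([138.0, 226.0], 0.53, [0.497, 0.373])]
```

View pics/scene0.png

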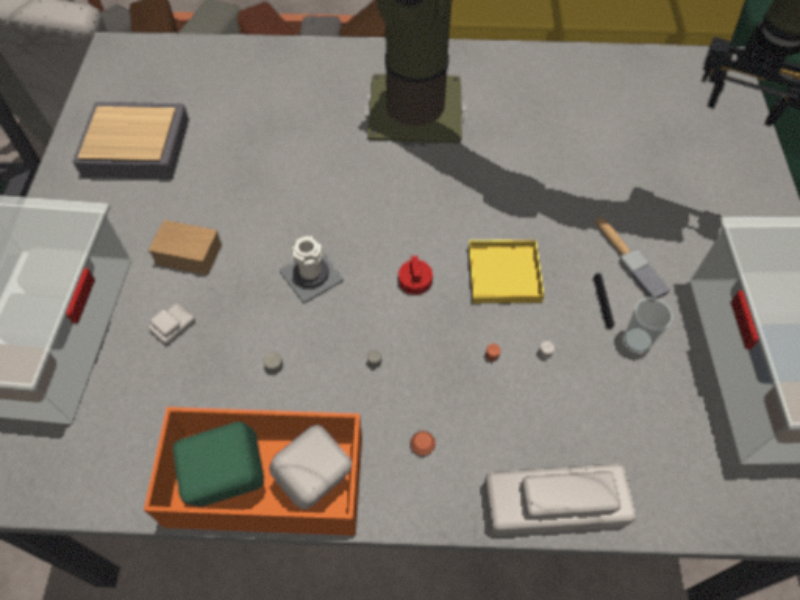

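View pics/top0.png

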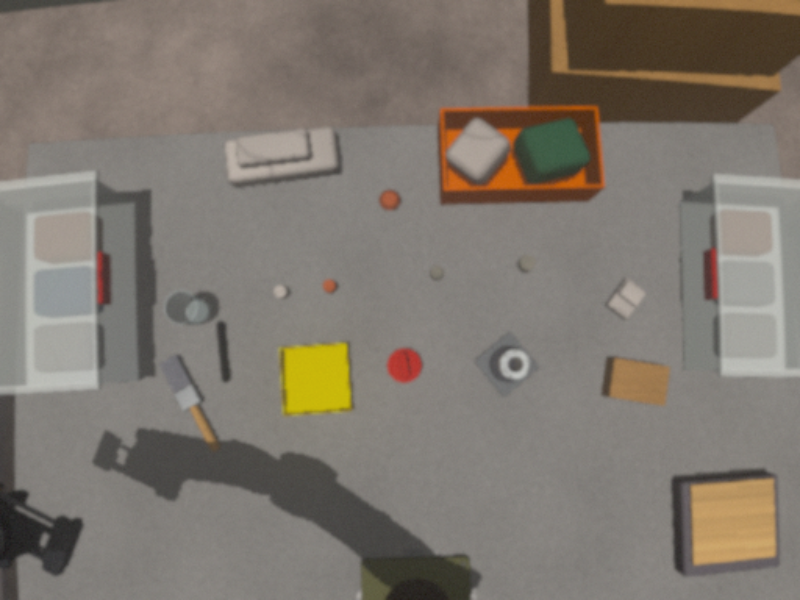

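Scene: the four plugs are at about (273,362), (374,358), (493,352) and (546,349) in the enlarged picture. The terracotta disc at (423,443) is the whorl. The tube is at (307,255), the lid at (415,275) and the tray at (505,270). Top: the plugs are at (281,292), (329,286), (436,272) and (527,263), with the tube mouth at (514,364).

Run:
```python
from h import *
np.set_printoptions(precision=4,suppress=True)
a,b=capture('scene'),capture('top')
P=[((273,362),(527,263)),((374,358),(436,272)),((493,352),(329,286)),((546,349),(281,292))]
def blob(c,uv,r=9):
    f=cv2.GaussianBlur(c['frame'],(3,3),0).astype(float); u,v=[int(round(x/1.5625)) for x in uv]
    w=f[v-r:v+r+1,u-r:u+r+1]; bg=np.median(w.reshape(-1,3),0)
    d=np.linalg.norm((w/(w.sum(2,keepdims=True))-bg/bg.sum()),axis=2)*400+np.maximum(w.sum(2)-bg.sum(),0)/3
    m=(d>0.4*d.max()).astype(np.uint8); n,l,s,ce=cv2.connectedComponentsWithStats(m); i=1+np.argmax(s[1:,4])
    return ce[i]+[u-r,v-r], s[i,2:5]
for p,q in P:
    (x,s1),(y,s2)=blob(a,p),blob(b,q); X,e=tri(a,x,b,y); print(X,e,s1,s2,atz(a,x,.013),atz(b,y,.013))
def crop(c,u,v,r=24): return cv2.resize(c['frame'][v-r:v+r,u-r:u+r,::-1],(380,380),interpolation=cv2.INTER_CUBIC)
m=np.vstack([np.hstack([crop(a,197,165),crop(a,266,175)]),np.hstack([crop(b,328,234),crop(b,259,234)])])
cv2.imwrite('pics/crop.png',cv2.resize(m,(600,600)))
```

```text
[ 0.6556 -0.2327  0.0188] 0.008287417641701647 [ 19  19 147] [15 11 98] [ 0.6531 -0.2297] [ 0.6567 -0.2382]
[ 0.6423 -0.0581  0.0141] 0.003032351331659739 [ 9 11 75] [ 9  9 57] [ 0.6418 -0.0567] [ 0.6424 -0.0597]
[0.622  0.1487 0.0144] 0.0028230879796017415 [ 9 11 79] [ 8  8 52] [0.6212 0.1504] [0.6222 0.1475]
[0.6127 0.2441 0.0246] 0.0017998353936683536 [ 9  7 49] [ 7  7 41] [0.6063 0.2476] [0.6141 0.2456]
```

View pics/crop.png

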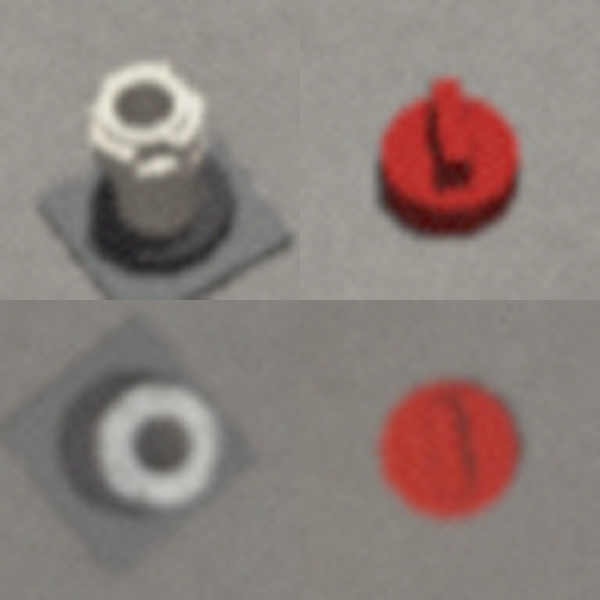

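Crops: the bore centre is at about scene (195.5,157.3) and top (329.4,232.6). The lid's bar runs nearly along world x, turned about 9°. The first plug is at about (0.622, 0.149).

```bash
cat >> h.py <<'E'
def plan(p,yaw=None):  # yaw: angle of tool y axis in world, deg
    s=sense(); M=R.from_quat(s['orientation']).as_matrix(); y=np.degrees(np.arctan2(M[1,1],M[0,1]))
    w=None if yaw is None else (y-yaw+90)%180-90
    print('t',round(s['time_s'],2),'pos',np.round(s['ee_pos'],4),'yaw',round(y,1),'tilt',np.round(M[:2,2],3),'op',round(s['opening'],4),'F',np.round(s['ft_force'],1),'-> cm',rel(p).round(2),'wz',w if w is None else round(w,1))
E
python3 - <<'E'
from h import *
a,b=capture('scene'),capture('top')
print(tri(a,(195.5,157.3),b,(329.4,232.6)),atz(a,(195.5,157.3),.095),atz(b,(329.4,232.6),.095))
plan((.622,.149,.12),90)
E
```

```text
(array([ 0.46267401, -0.18786407,  0.09365877]), np.float64(0.003322188371792521)) [ 0.46388753 -0.18591959] [ 0.4626823  -0.18930094]
t 1.5 pos [0.249  0.5733 0.2577] yaw 66.5 tilt [0. 0.] op 0.0881 F [-1.3  0.6  0.9] -> cm [-51.11 -24.05  13.77] wz -23.5
```

>>> carry_out --increments '[{"dx": -51.1, "dy": -24.1, "dz": 10}, {"dx": -51.1, "dy": -24.1, "dz": 10}, {"dx": -51.1, "dy": -24.1, "dz": 10}, {"dx": -51.1, "dy": -24.1, "dz": 10}, {"dx": -51.1, "dy": -24.1, "dz": 10}]' --squeeze 15

```text
schema error: expected keys dx, dy, dz, wx, wy, wz, fingers
```

>>> carry_out --increments '[{"dx": -51.1, "dy": -24.1, "dz": 10, "wx": 0, "wy": 0, "wz": -23.5, "fingers": 8.8}, {"dx": -51.1, "dy": -24.1, "dz": 10, "wx": 0, "wy": 0, "wz": -23.5, "fingers": 8.8}, {"dx": -51.1, "dy": -24.1, "dz": 10, "wx": 0, "wy": 0, "wz": -23.5, "fingers": 8.8}, {"dx": -51.1, "dy": -24.1, "dz": 10, "wx": 0, "wy": 0, "wz": -23.5, "fingers": 8.8}, {"dx": -51.1, "dy": -24.1, "dz": 10, "wx": 0, "wy": 0, "wz": -23.5, "fingers": 8.8}]' --squeeze 15

```text
time_s: 2.0
ee_pos: [0.4126, 0.3868, 0.214]
orientation: [-0.0, 1.0, 0.0, 0.0]
ft_force: [1.5, 0.5, 0.1]
opening: 0.0881
finger_force: 0.0
```

```bash
python3 -c "
from h import *
plan((.622,.149,.1),90)"
```

```text
t 2.0 pos [0.4126 0.3868 0.214 ] yaw 90.0 tilt [0.    0.001] op 0.0881 F [1.5 0.5 0.1] -> cm [-20.92 -23.79  11.39] wz 0.0
```

>>> carry_out --increments '[{"dx": -20.9, "dy": -23.8, "dz": 11.4, "wx": 0, "wy": 0, "wz": 0, "fingers": 8.8}, {"dx": -20.9, "dy": -23.8, "dz": 11.4, "wx": 0, "wy": 0, "wz": 0, "fingers": 8.8}, {"dx": -20.9, "dy": -23.8, "dz": 11.4, "wx": 0, "wy": 0, "wz": 0, "fingers": 7}, {"dx": -20.9, "dy": -23.8, "dz": 11.4, "wx": 0, "wy": 0, "wz": 0, "fingers": 6}, {"dx": -20.9, "dy": -23.8, "dz": 11.4, "wx": 0, "wy": 0, "wz": 0, "fingers": 6}]'

```text
time_s: 2.5
ee_pos: [0.568, 0.2101, 0.1289]
orientation: [-0.0, 1.0, 0.0, 0.0]
ft_force: [-0.0, 0.2, -0.1]
opening: 0.0664
finger_force: 0.0
```

```bash
python3 -c "
from h import *
plan((.622,.149,.024),90)"
```

```text
t 2.5 pos [0.568  0.2101 0.1289] yaw 90.0 tilt [0.001 0.   ] op 0.0664 F [-0.   0.2 -0.1] -> cm [-5.39 -6.11 10.5 ] wz 0.0
```

>>> carry_out --increments '[{"dx": -5.4, "dy": -6.1, "dz": 3, "wx": 0, "wy": 0, "wz": 0, "fingers": 6}, {"dx": -5.4, "dy": -6.1, "dz": 5, "wx": 0, "wy": 0, "wz": 0, "fingers": 6}, {"dx": -5.4, "dy": -6.1, "dz": 8, "wx": 0, "wy": 0, "wz": 0, "fingers": 6}, {"dx": -5.4, "dy": -6.1, "dz": 10.4, "wx": 0, "wy": 0, "wz": 0, "fingers": 6}, {"dx": -5.4, "dy": -6.1, "dz": 10.4, "wx": 0, "wy": 0, "wz": 0, "fingers": 6}]'

```text
time_s: 3.0
ee_pos: [0.6185, 0.1495, 0.0222]
orientation: [-0.0, 1.0, -0.001, -0.003]
ft_force: [-1.1, -0.0, -0.8]
opening: 0.0601
finger_force: 0.0
```

>>> carry_out --increments '[{"dx": 0, "dy": 0, "dz": 0, "wx": 0, "wy": 0, "wz": 0, "fingers": 4}, {"dx": 0, "dy": 0, "dz": 0, "wx": 0, "wy": 0, "wz": 0, "fingers": 3.5}, {"dx": 0, "dy": 0, "dz": 0, "wx": 0, "wy": 0, "wz": 0, "fingers": 2}, {"dx": 0, "dy": 0, "dz": 0, "wx": 0, "wy": 0, "wz": 0, "fingers": 2}, {"dx": 0, "dy": 0, "dz": 0, "wx": 0, "wy": 0, "wz": 0, "fingers": 2}]'

```text
time_s: 3.5
ee_pos: [0.6212, 0.1508, 0.0264]
orientation: [-0.0, 1.0, 0.0, 0.001]
ft_force: [-0.8, -0.3, 4.6]
opening: 0.0242
finger_force: 15.0
```

>>> carry_out --increments '[{"dx": 0, "dy": 0, "dz": 0, "wx": 0, "wy": 0, "wz": 0, "fingers": 5}, {"dx": 0, "dy": 0, "dz": 0, "wx": 0, "wy": 0, "wz": 0, "fingers": 5}, {"dx": 0, "dy": 0, "dz": -0.8, "wx": 0, "wy": 0, "wz": 8.5, "fingers": 5}, {"dx": 0, "dy": 0, "dz": -0.8, "wx": 0, "wy": 0, "wz": 17, "fingers": 5}, {"dx": 0, "dy": 0, "dz": -0.8, "wx": 0, "wy": 0, "wz": 25.5, "fingers": 5}]'

```text
time_s: 4.0
ee_pos: [0.6207, 0.1506, 0.0336]
orientation: [0.224, 0.975, 0.0, 0.0]
ft_force: [0.3, -0.4, -0.3]
opening: 0.0499
finger_force: 0.0
```

>>> carry_out --increments '[{"dx": 0, "dy": 0, "dz": 0, "wx": 0, "wy": 0, "wz": 42.5, "fingers": 5}, {"dx": 0, "dy": 0, "dz": 0, "wx": 0, "wy": 0, "wz": 42.5, "fingers": 5}, {"dx": 0, "dy": 0, "dz": 0, "wx": 0, "wy": 0, "wz": 42.5, "fingers": 5}, {"dx": 0, "dy": 0, "dz": 0, "wx": 0, "wy": 0, "wz": 42.5, "fingers": 5}, {"dx": 0, "dy": 0, "dz": 0, "wx": 0, "wy": 0, "wz": 42.5, "fingers": 5}]'

```text
time_s: 4.5
ee_pos: [0.6205, 0.1507, 0.0333]
orientation: [0.561, 0.828, -0.0, -0.0]
ft_force: [-0.1, -0.1, 0.1]
opening: 0.05
finger_force: 0.0
```

>>> carry_out --increments '[{"dx": 0, "dy": 0, "dz": 0, "wx": 0, "wy": 0, "wz": 22, "fingers": 5}, {"dx": 0, "dy": 0, "dz": 0, "wx": 0, "wy": 0, "wz": 22, "fingers": 5}, {"dx": 0, "dy": 0, "dz": 0, "wx": 0, "wy": 0, "wz": 22, "fingers": 5}, {"dx": 0, "dy": 0, "dz": 0, "wx": 0, "wy": 0, "wz": 22, "fingers": 5}, {"dx": 0, "dy": 0, "dz": 0, "wx": 0, "wy": 0, "wz": 22, "fingers": 3.5}]'

```text
time_s: 5.0
ee_pos: [0.6206, 0.1507, 0.0334]
orientation: [0.706, 0.708, -0.0, -0.0]
ft_force: [-0.5, -0.3, -0.4]
opening: 0.0442
finger_force: 0.0
```

>>> carry_out --increments '[{"dx": 0, "dy": 0, "dz": 0, "wx": 0, "wy": 0, "wz": 0, "fingers": 2}, {"dx": 0, "dy": 0, "dz": 0, "wx": 0, "wy": 0, "wz": 0, "fingers": 2}, {"dx": 0, "dy": 0, "dz": 0, "wx": 0, "wy": 0, "wz": 0, "fingers": 2}, {"dx": 0, "dy": 0, "dz": 0, "wx": 0, "wy": 0, "wz": 0, "fingers": 2}, {"dx": 0, "dy": 0, "dz": 0, "wx": 0, "wy": 0, "wz": 0, "fingers": 2}]'

```text
time_s: 5.5
ee_pos: [0.6207, 0.1506, 0.0335]
orientation: [0.707, 0.707, 0.0, -0.0]
ft_force: [0.1, -0.7, -1.0]
opening: 0.0241
finger_force: 15.0
```

```bash
python3 -c "
from h import *
plan((.463,-.188,.16),0);print(sense()['joints'])"
```

```text
t 5.5 pos [0.6207 0.1506 0.0335] yaw 0.0 tilt [0. 0.] op 0.0241 F [ 0.1 -0.7 -1. ] -> cm [-33.85 -15.79 -12.65] wz 0.0
[-0.35072223  1.01423392  0.07551141  1.65166934 -0.13906488  0.48084677
 -0.1868674 ]
```

>>> carry_out --increments '[{"dx": 0, "dy": 0, "dz": -5, "wx": 0, "wy": 0, "wz": 0, "fingers": 2}, {"dx": 0, "dy": 0, "dz": -9, "wx": 0, "wy": 0, "wz": 0, "fingers": 2}, {"dx": -3, "dy": -1.4, "dz": -12.6, "wx": 0, "wy": 0, "wz": 0, "fingers": 2}, {"dx": -7.5, "dy": -3.5, "dz": -12.6, "wx": 0, "wy": 0, "wz": 0, "fingers": 2}, {"dx": -12, "dy": -5.6, "dz": -12.6, "wx": 0, "wy": 0, "wz": 0, "fingers": 2}]'

```text
time_s: 6.0
ee_pos: [0.5651, 0.03, 0.161]
orientation: [0.706, 0.708, 0.001, 0.001]
ft_force: [1.1, -1.4, -0.8]
opening: 0.0236
finger_force: 15.0
```

>>> carry_out --increments '[{"dx": -21.8, "dy": -10.2, "dz": 0, "wx": 0, "wy": 0, "wz": 0, "fingers": 2}, {"dx": -21.8, "dy": -10.2, "dz": 0, "wx": 0, "wy": 0, "wz": 0, "fingers": 2}, {"dx": -21.8, "dy": -10.2, "dz": 0, "wx": 0, "wy": 0, "wz": 0, "fingers": 2}, {"dx": -21.8, "dy": -10.2, "dz": 0, "wx": 0, "wy": 0, "wz": 0, "fingers": 2}, {"dx": -21.8, "dy": -10.2, "dz": 0, "wx": 0, "wy": 0, "wz": 0, "fingers": 2}]'

```text
time_s: 6.5
ee_pos: [0.4611, -0.1903, 0.1596]
orientation: [0.708, 0.707, -0.0, 0.0]
ft_force: [-0.2, 0.0, -0.0]
opening: 0.0241
finger_force: 15.0
```

```bash
python3 -c "
from h import *
plan((.463,-.188,.13),0)"
```

```text
t 6.5 pos [ 0.4611 -0.1903  0.1596] yaw -0.1 tilt [-0.    -0.001] op 0.0241 F [-0.2  0.  -0. ] -> cm [0.23 0.19 2.96] wz -0.1
```

>>> carry_out --increments '[{"dx": 0.3, "dy": 0.1, "dz": 1, "wx": 0, "wy": 0, "wz": 0, "fingers": 2}, {"dx": 0.3, "dy": 0.1, "dz": 2, "wx": 0, "wy": 0, "wz": 0, "fingers": 2}, {"dx": 0.3, "dy": 0.1, "dz": 2.7, "wx": 0, "wy": 0, "wz": 0, "fingers": 2}, {"dx": 0.3, "dy": 0.1, "dz": 2.7, "wx": 0, "wy": 0, "wz": 0, "fingers": 2}, {"dx": 0.3, "dy": 0.1, "dz": 2.7, "wx": 0, "wy": 0, "wz": 0, "fingers": 2}]'

```text
time_s: 7.0
ee_pos: [0.4643, -0.183, 0.1321]
orientation: [0.706, 0.708, 0.0, -0.0]
ft_force: [0.5, -0.7, 0.1]
opening: 0.0245
finger_force: 15.0
```

>>> carry_out --increments '[{"dx": 0, "dy": 0, "dz": 0.2, "wx": 0, "wy": 0, "wz": 0, "fingers": 2}, {"dx": 0, "dy": 0, "dz": 0.4, "wx": 0, "wy": 0, "wz": 0, "fingers": 2}, {"dx": 0, "dy": 0, "dz": 0.6, "wx": 0, "wy": 0, "wz": 0, "fingers": 2}, {"dx": 0, "dy": 0, "dz": 0.6, "wx": 0, "wy": 0, "wz": 0, "fingers": 2}, {"dx": 0, "dy": 0, "dz": 0.6, "wx": 0, "wy": 0, "wz": 0, "fingers": 2}]'

```text
time_s: 7.5
ee_pos: [0.464, -0.1849, 0.1271]
orientation: [0.707, 0.707, 0.0, 0.001]
ft_force: [-1.2, 0.1, 6.3]
opening: 0.0238
finger_force: 15.0
```

```bash
python3 -c "
from h import *
plan((.463,-.188,.13),0)
print(sense()['wrist_torque'])
a,b=capture('scene'),capture('top')
def crop(c,u,v,r=24): return cv2.resize(c['frame'][v-r:v+r,u-r:u+r,::-1],(400,400),interpolation=cv2.INTER_CUBIC)
cv2.imwrite('pics/ins.png',np.hstack([crop(a,197,155),crop(b,328,234)]))"
```

```text
t 7.5 pos [ 0.464  -0.1849  0.1271] yaw -0.0 tilt [ 0.001 -0.001] op 0.0238 F [-1.2  0.1  6.3] -> cm [-0.31 -0.1  -0.29] wz -0.0
[-0.05435165  0.19557126 -0.01466222]
```

View pics/ins.png

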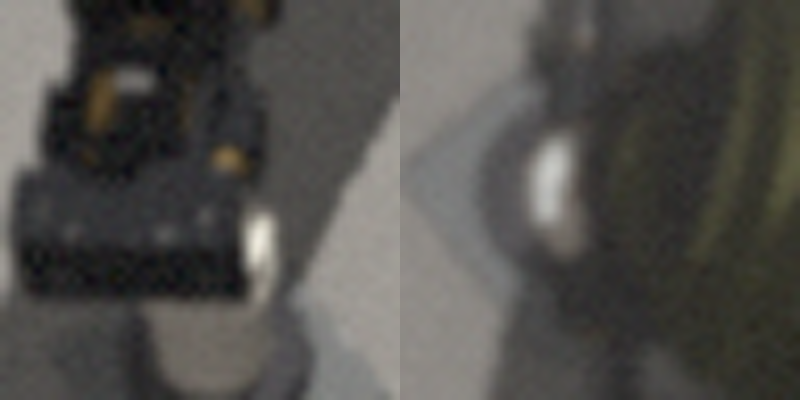

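The picture shows the gripper hiding the mouth, so I go on by feel. The plug is resting on the rim with 6 N.

>>> carry_out --increments '[{"dx": -0.1, "dy": 0, "dz": 0, "wx": 0, "wy": 0, "wz": 0, "fingers": 2}, {"dx": -0.15, "dy": -0.05, "dz": 0, "wx": 0, "wy": 0, "wz": 0, "fingers": 2}, {"dx": -0.2, "dy": -0.1, "dz": 0, "wx": 0, "wy": 0, "wz": 0, "fingers": 2}, {"dx": -0.25, "dy": -0.1, "dz": 0, "wx": 0, "wy": 0, "wz": 0, "fingers": 2}, {"dx": -0.3, "dy": -0.1, "dz": 0, "wx": 0, "wy": 0, "wz": 0, "fingers": 2}]'

```text
time_s: 8.1
ee_pos: [0.4627, -0.1875, 0.1263]
orientation: [0.707, 0.707, -0.0, -0.0]
ft_force: [-0.0, 0.1, -0.3]
opening: 0.0239
finger_force: 15.0
```

```bash
python3 -c "
from h import *
plan((.463,-.188,.122),0)
print(sense()['wrist_torque'])"
```

```text
t 8.1 pos [ 0.4627 -0.1875  0.1263] yaw 0.0 tilt [-0.  0.] op 0.0239 F [-0.   0.1 -0.3] -> cm [-0.05  0.03  0.43] wz 0.0
[ 0.00282175  0.05682939 -0.00563366]
```

Force is gone, so it dropped into the bore. Going deeper.

>>> carry_out --increments '[{"dx": 0, "dy": 0, "dz": 0.2, "wx": 0, "wy": 0, "wz": 0, "fingers": 2}, {"dx": 0, "dy": 0, "dz": 0.4, "wx": 0, "wy": 0, "wz": 0, "fingers": 2}, {"dx": 0, "dy": 0, "dz": 0.6, "wx": 0, "wy": 0, "wz": 0, "fingers": 2}, {"dx": 0, "dy": 0, "dz": 0.7, "wx": 0, "wy": 0, "wz": 0, "fingers": 2}, {"dx": 0, "dy": 0, "dz": 0.7, "wx": 0, "wy": 0, "wz": 0, "fingers": 2}]'

```text
time_s: 8.6
ee_pos: [0.4627, -0.1874, 0.1192]
orientation: [0.707, 0.707, -0.0, -0.0]
ft_force: [-0.4, -0.6, -0.4]
opening: 0.0238
finger_force: 15.0
```

```bash
python3 -c "
from h import *
plan((.463,-.188,.122),0)
print(sense()['wrist_torque'])"
```

```text
t 8.6 pos [ 0.4627 -0.1874  0.1192] yaw 0.0 tilt [-0.  0.] op 0.0238 F [-0.4 -0.6 -0.4] -> cm [-0.06  0.03 -0.28] wz 0.0
[-0.00726603  0.10725112  0.02223182]
```

>>> carry_out --increments '[{"dx": 0, "dy": 0, "dz": 0, "wx": 0, "wy": 0, "wz": 0, "fingers": 6}, {"dx": 0, "dy": 0, "dz": 0, "wx": 0, "wy": 0, "wz": 0, "fingers": 6}, {"dx": 0, "dy": 0, "dz": -4, "wx": 0, "wy": 0, "wz": 0, "fingers": 6}, {"dx": 2.6, "dy": 3.6, "dz": -5, "wx": 0, "wy": 0, "wz": 0, "fingers": 6}, {"dx": 5.2, "dy": 7.1, "dz": -5, "wx": 0, "wy": 0, "wz": 0, "fingers": 6}]'

```text
time_s: 9.1
ee_pos: [0.5352, -0.1364, 0.1717]
orientation: [0.708, 0.706, 0.001, 0.002]
ft_force: [2.2, -0.2, 0.4]
opening: 0.0595
finger_force: 0.0
```

>>> carry_out --increments '[{"dx": 2.6, "dy": 3.6, "dz": 0, "wx": 0, "wy": 0, "wz": 0, "fingers": 6}, {"dx": 5.2, "dy": 7.1, "dz": 1, "wx": 0, "wy": 0, "wz": 0, "fingers": 6}, {"dx": 7.8, "dy": 10.7, "dz": 4, "wx": 0, "wy": 0, "wz": 0, "fingers": 6}, {"dx": 7.8, "dy": 10.7, "dz": 8, "wx": 0, "wy": 0, "wz": 0, "fingers": 6}, {"dx": 7.8, "dy": 10.7, "dz": 8, "wx": 0, "wy": 0, "wz": 0, "fingers": 6}]'

```text
time_s: 9.6
ee_pos: [0.6374, -0.0551, 0.0841]
orientation: [0.706, 0.708, -0.003, -0.004]
ft_force: [-1.6, 0.0, -1.1]
opening: 0.0602
finger_force: 0.0
```

```bash
python3 -c "
from h import *
plan((.641,-.057,.025),0)
b=capture('top'); print([(atz(b,d['xy'],.013).round(3),round(d['score'],2)) for d in mark_of(b,'plug_a_center')])
def crop(c,u,v,r=24): return cv2.resize(c['frame'][v-r:v+r,u-r:u+r,::-1],(400,400),interpolation=cv2.INTER_CUBIC)
a=capture('scene')
cv2.imwrite('pics/in1.png',np.hstack([crop(a,197,165),crop(b,328,234)]))"
```

```text
t 9.6 pos [ 0.6374 -0.0551  0.0841] yaw 0.2 tilt [-0.01   0.002] op 0.0602 F [-1.6  0.  -1.1] -> cm [-0.2   0.42  5.9 ] wz 0.2
[(array([0.614, 0.247]), 0.45)]
```

View pics/in1.png

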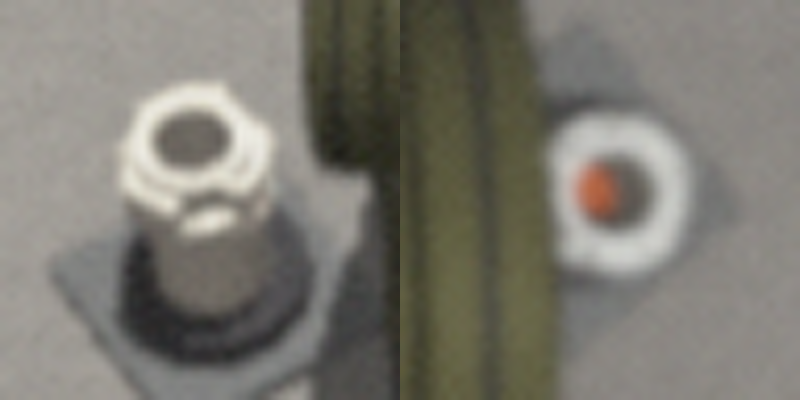

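The top view at (600,190) shows the terracotta plug down inside the bore. Now the second plug.

>>> carry_out --increments '[{"dx": 0, "dy": 0, "dz": 2, "wx": 0, "wy": 0, "wz": 0, "fingers": 6}, {"dx": -0.1, "dy": 0, "dz": 4, "wx": 0, "wy": 0, "wz": 0, "fingers": 6}, {"dx": -0.1, "dy": 0, "dz": 5.8, "wx": 0, "wy": 0, "wz": 0, "fingers": 6}, {"dx": -0.1, "dy": 0, "dz": 5.8, "wx": 0, "wy": 0, "wz": 0, "fingers": 5}, {"dx": -0.1, "dy": 0, "dz": 5.8, "wx": 0, "wy": 0, "wz": 0, "fingers": 4}]'

```text
time_s: 10.25
ee_pos: [0.6411, -0.0589, 0.0325]
orientation: [0.707, 0.707, 0.0, 0.0]
ft_force: [0.4, -0.5, -0.3]
opening: 0.0461
finger_force: 0.0
```

>>> carry_out --increments '[{"dx": 0, "dy": 0, "dz": 0, "wx": 0, "wy": 0, "wz": 0, "fingers": 3.5}, {"dx": 0, "dy": 0, "dz": 0, "wx": 0, "wy": 0, "wz": 0, "fingers": 2}, {"dx": 0, "dy": 0, "dz": 0, "wx": 0, "wy": 0, "wz": 0, "fingers": 2}, {"dx": 0, "dy": 0, "dz": 0, "wx": 0, "wy": 0, "wz": 0, "fingers": 2}, {"dx": 0, "dy": 0, "dz": 0, "wx": 0, "wy": 0, "wz": 0, "fingers": 2}]'

```text
time_s: 10.75
ee_pos: [0.6413, -0.0584, 0.0323]
orientation: [0.707, 0.707, 0.0, 0.0]
ft_force: [-1.1, -0.7, 6.7]
opening: 0.0241
finger_force: 15.0
```

>>> carry_out --increments '[{"dx": 0, "dy": 0, "dz": 0, "wx": 0, "wy": 0, "wz": 0, "fingers": 5}, {"dx": 0, "dy": 0, "dz": 0, "wx": 0, "wy": 0, "wz": 0, "fingers": 5}, {"dx": 0, "dy": 0, "dz": 0, "wx": 0, "wy": 0, "wz": -8.5, "fingers": 5}, {"dx": 0, "dy": 0, "dz": 0, "wx": 0, "wy": 0, "wz": -17, "fingers": 5}, {"dx": 0, "dy": 0, "dz": 0, "wx": 0, "wy": 0, "wz": -25.5, "fingers": 5}]'

```text
time_s: 11.25
ee_pos: [0.6405, -0.0584, 0.0311]
orientation: [0.531, 0.847, -0.0, -0.0]
ft_force: [-0.0, -0.7, -0.4]
opening: 0.0501
finger_force: 0.0
```

>>> carry_out --increments '[{"dx": 0, "dy": 0, "dz": 0, "wx": 0, "wy": 0, "wz": -42.5, "fingers": 5}, {"dx": 0, "dy": 0, "dz": 0, "wx": 0, "wy": 0, "wz": -42.5, "fingers": 5}, {"dx": 0, "dy": 0, "dz": 0, "wx": 0, "wy": 0, "wz": -42.5, "fingers": 5}, {"dx": 0, "dy": 0, "dz": 0, "wx": 0, "wy": 0, "wz": -42.5, "fingers": 5}, {"dx": 0, "dy": 0, "dz": 0, "wx": 0, "wy": 0, "wz": -42.5, "fingers": 5}]'

```text
time_s: 11.75
ee_pos: [0.6405, -0.0585, 0.0311]
orientation: [0.188, 0.982, -0.0, -0.0]
ft_force: [0.0, 0.4, -0.9]
opening: 0.05
finger_force: 0.0
```

>>> carry_out --increments '[{"dx": 0, "dy": 0, "dz": 0, "wx": 0, "wy": 0, "wz": -22, "fingers": 5}, {"dx": 0, "dy": 0, "dz": 0, "wx": 0, "wy": 0, "wz": -22, "fingers": 5}, {"dx": 0, "dy": 0, "dz": 0, "wx": 0, "wy": 0, "wz": -22, "fingers": 5}, {"dx": 0, "dy": 0, "dz": 0, "wx": 0, "wy": 0, "wz": -22, "fingers": 5}, {"dx": 0, "dy": 0, "dz": 0, "wx": 0, "wy": 0, "wz": -22, "fingers": 3.5}]'

```text
time_s: 12.25
ee_pos: [0.6406, -0.0585, 0.0312]
orientation: [0.001, 1.0, 0.0, -0.0]
ft_force: [-0.1, 0.0, -0.0]
opening: 0.0442
finger_force: 0.0
```

>>> carry_out --increments '[{"dx": 0, "dy": 0, "dz": 0, "wx": 0, "wy": 0, "wz": 0, "fingers": 2}, {"dx": 0, "dy": 0, "dz": 0, "wx": 0, "wy": 0, "wz": 0, "fingers": 2}, {"dx": 0, "dy": 0, "dz": 0, "wx": 0, "wy": 0, "wz": 0, "fingers": 2}, {"dx": 0, "dy": 0, "dz": 0, "wx": 0, "wy": 0, "wz": 0, "fingers": 2}, {"dx": 0, "dy": 0, "dz": 0, "wx": 0, "wy": 0, "wz": 0, "fingers": 2}]'

```text
time_s: 12.75
ee_pos: [0.6408, -0.0583, 0.0315]
orientation: [-0.0, 1.0, 0.0, 0.0]
ft_force: [-0.3, 0.4, -0.1]
opening: 0.0245
finger_force: 15.0
```

```bash
python3 -c "
from h import *
plan((.4627,-.1874,.14),90)"
```

```text
t 12.75 pos [ 0.6408 -0.0583  0.0315] yaw 90.0 tilt [0. 0.] op 0.0245 F [-0.3  0.4 -0.1] -> cm [ 17.81 -12.9  -10.85] wz 0.0
```

>>> carry_out --increments '[{"dx": 0, "dy": 0, "dz": -5, "wx": 0, "wy": 0, "wz": 0, "fingers": 2}, {"dx": 0, "dy": 0, "dz": -9, "wx": 0, "wy": 0, "wz": 0, "fingers": 2}, {"dx": 2.5, "dy": -1.8, "dz": -12.8, "wx": 0, "wy": 0, "wz": 0, "fingers": 2}, {"dx": 6, "dy": -4.3, "dz": -12.8, "wx": 0, "wy": 0, "wz": 0, "fingers": 2}, {"dx": 9.8, "dy": -7.1, "dz": -12.8, "wx": 0, "wy": 0, "wz": 0, "fingers": 2}]'

```text
time_s: 13.25
ee_pos: [0.5432, -0.1294, 0.161]
orientation: [-0.001, 1.0, -0.0, 0.002]
ft_force: [-0.0, -1.2, -0.7]
opening: 0.0242
finger_force: 15.0
```

>>> carry_out --increments '[{"dx": 3.8, "dy": -2.7, "dz": 0, "wx": 0, "wy": 0, "wz": 0, "fingers": 2}, {"dx": 7, "dy": -5, "dz": 0, "wx": 0, "wy": 0, "wz": 0, "fingers": 2}, {"dx": 8, "dy": -5.8, "dz": 1, "wx": 0, "wy": 0, "wz": 0, "fingers": 2}, {"dx": 8, "dy": -5.8, "dz": 2.5, "wx": 0, "wy": 0, "wz": 0, "fingers": 2}, {"dx": 8, "dy": -5.8, "dz": 2.5, "wx": 0, "wy": 0, "wz": 0, "fingers": 2}]'

```text
time_s: 13.75
ee_pos: [0.4616, -0.1878, 0.1335]
orientation: [0.0, 1.0, 0.0, -0.001]
ft_force: [-0.5, 0.5, -0.9]
opening: 0.0242
finger_force: 15.0
```

>>> carry_out --increments '[{"dx": 0, "dy": 0, "dz": 0, "wx": 0, "wy": 0, "wz": 0, "fingers": 2}, {"dx": 0, "dy": 0, "dz": 0, "wx": 0, "wy": 0, "wz": 0, "fingers": 2}, {"dx": 0, "dy": 0, "dz": 0, "wx": 0, "wy": 0, "wz": 0, "fingers": 2}, {"dx": 0, "dy": 0, "dz": 0, "wx": 0, "wy": 0, "wz": 0, "fingers": 2}, {"dx": 0, "dy": 0, "dz": 0, "wx": 0, "wy": 0, "wz": 0, "fingers": 2}]'

```text
time_s: 14.25
ee_pos: [0.463, -0.1874, 0.1347]
orientation: [-0.0, 1.0, -0.0, 0.0]
ft_force: [-0.1, 1.3, -0.6]
opening: 0.0242
finger_force: 15.0
```

```bash
python3 -c "
from h import *
plan((.4627,-.1874,.119),90)"
```

```text
t 14.25 pos [ 0.463  -0.1874  0.1347] yaw 90.0 tilt [ 0. -0.] op 0.0242 F [-0.1  1.3 -0.6] -> cm [0.03 0.   1.57] wz 0.0
```

>>> carry_out --increments '[{"dx": 0, "dy": 0, "dz": 0.5, "wx": 0, "wy": 0, "wz": 0, "fingers": 2}, {"dx": 0, "dy": 0, "dz": 0.8, "wx": 0, "wy": 0, "wz": 0, "fingers": 2}, {"dx": 0, "dy": 0, "dz": 1, "wx": 0, "wy": 0, "wz": 0, "fingers": 2}, {"dx": 0, "dy": 0, "dz": 1.2, "wx": 0, "wy": 0, "wz": 0, "fingers": 2}, {"dx": 0, "dy": 0, "dz": 1.2, "wx": 0, "wy": 0, "wz": 0, "fingers": 2}]'

```text
time_s: 14.75
ee_pos: [0.4626, -0.1874, 0.1221]
orientation: [-0.0, 1.0, 0.0, -0.0]
ft_force: [0.2, -0.1, -0.6]
opening: 0.0239
finger_force: 15.0
```

>>> carry_out --increments '[{"dx": 0, "dy": 0, "dz": 0.3, "wx": 0, "wy": 0, "wz": 0, "fingers": 2}, {"dx": 0, "dy": 0, "dz": 0.3, "wx": 0, "wy": 0, "wz": 0, "fingers": 7}, {"dx": 0, "dy": 0, "dz": 0.3, "wx": 0, "wy": 0, "wz": 0, "fingers": 7}, {"dx": 0, "dy": 0, "dz": 0.3, "wx": 0, "wy": 0, "wz": 0, "fingers": 7}, {"dx": 0, "dy": 0, "dz": -4, "wx": 0, "wy": 0, "wz": 0, "fingers": 7}]'

```text
time_s: 15.25
ee_pos: [0.4604, -0.1868, 0.1594]
orientation: [-0.001, 1.0, 0.001, -0.004]
ft_force: [0.9, -1.3, 0.0]
opening: 0.054
finger_force: 0.0
```

>>> carry_out --increments '[{"dx": -4.5, "dy": -1.1, "dz": 0, "wx": 0, "wy": 0, "wz": 0, "fingers": 7}, {"dx": -9, "dy": -2.2, "dz": 0, "wx": 0, "wy": 0, "wz": 0, "fingers": 7}, {"dx": -13.5, "dy": -3.3, "dz": 2, "wx": 0, "wy": 0, "wz": 0, "fingers": 7}, {"dx": -17, "dy": -4.1, "dz": 4, "wx": 0, "wy": 0, "wz": 0, "fingers": 7}, {"dx": -19.2, "dy": -4.6, "dz": 6, "wx": 0, "wy": 0, "wz": 0, "fingers": 7}]'

```text
time_s: 15.75
ee_pos: [0.6576, -0.2341, 0.1019]
orientation: [0.0, 1.0, -0.0, 0.001]
ft_force: [-0.1, 0.5, 0.6]
opening: 0.0702
finger_force: 0.0
```

```bash
python3 -c "
from h import *
plan((.654,-.234,.026),90)
b=capture('top'); a=capture('scene');print([(atz(c,d['xy'],.013).round(3),round(d['score'],2)) for c in(a,b) for d in mark_of(c,'plug_a_center')])
def crop(c,u,v,r=24): return cv2.resize(c['frame'][v-r:v+r,u-r:u+r,::-1],(400,400),interpolation=cv2.INTER_CUBIC)
cv2.imwrite('pics/in2.png',np.vstack([np.hstack([crop(a,175,232),crop(b,337,168),]),np.hstack([crop(a,197,165),crop(b,328,234)])])[:, :])
im=cv2.imread('pics/in2.png');cv2.imwrite('pics/in2.png',cv2.resize(im,(600,600)))"
```

```text
t 15.75 pos [ 0.6576 -0.2341  0.1019] yaw 90.0 tilt [ 0.003 -0.   ] op 0.0702 F [-0.1  0.5  0.6] -> cm [0.38 0.01 7.59] wz -0.0
[(array([0.611, 0.246]), 0.42), (array([0.604, 0.236]), 0.49)]
```

View pics/in2.png

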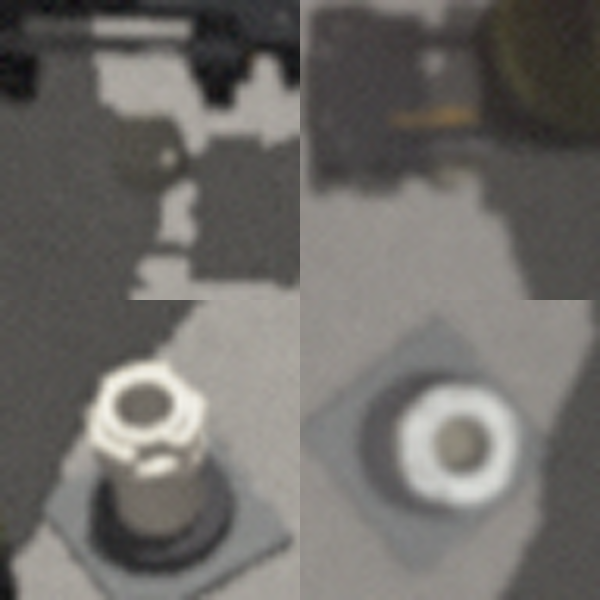

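The second plug's grey top shows in the bore at (460,443). The left plug stands between the fingers at (150,150).

>>> carry_out --increments '[{"dx": 0.1, "dy": 0, "dz": 3, "wx": 0, "wy": 0, "wz": 0, "fingers": 7}, {"dx": 0.1, "dy": 0, "dz": 6, "wx": 0, "wy": 0, "wz": 0, "fingers": 7}, {"dx": 0.1, "dy": 0, "dz": 7.4, "wx": 0, "wy": 0, "wz": 0, "fingers": 6}, {"dx": 0.1, "dy": 0, "dz": 7.4, "wx": 0, "wy": 0, "wz": 0, "fingers": 5}, {"dx": 0.1, "dy": 0, "dz": 7.4, "wx": 0, "wy": 0, "wz": 0, "fingers": 4}]'

```text
time_s: 16.45
ee_pos: [0.6543, -0.2335, 0.03]
orientation: [-0.0, 1.0, -0.0, 0.001]
ft_force: [1.1, 0.3, 0.7]
opening: 0.0483
finger_force: 0.0
```

>>> carry_out --increments '[{"dx": 0, "dy": 0, "dz": 0, "wx": 0, "wy": 0, "wz": 0, "fingers": 3.5}, {"dx": 0, "dy": 0, "dz": 0, "wx": 0, "wy": 0, "wz": 0, "fingers": 2}, {"dx": 0, "dy": 0, "dz": 0, "wx": 0, "wy": 0, "wz": 0, "fingers": 2}, {"dx": 0, "dy": 0, "dz": 0, "wx": 0, "wy": 0, "wz": 0, "fingers": 2}, {"dx": 0, "dy": 0, "dz": 0, "wx": 0, "wy": 0, "wz": 0, "fingers": 2}]'

```text
time_s: 16.95
ee_pos: [0.6548, -0.2335, 0.03]
orientation: [-0.0, 1.0, -0.0, 0.001]
ft_force: [-1.6, -0.0, 6.6]
opening: 0.0311
finger_force: 15.0
```

```bash
python3 -c "
from h import *
plan((.445,.15,.16),90)"
```

```text
t 16.95 pos [ 0.6548 -0.2335  0.03  ] yaw 90.0 tilt [ 0.002 -0.001] op 0.0311 F [-1.6 -0.   6.6] -> cm [ 20.94  38.35 -13.06] wz 0.0
```

Opening 31 mm, so this one is fat and goes to the tray.

>>> carry_out --increments '[{"dx": 0, "dy": 0, "dz": -5, "wx": 0, "wy": 0, "wz": 0, "fingers": 2}, {"dx": 0, "dy": 0, "dz": -9, "wx": 0, "wy": 0, "wz": 0, "fingers": 2}, {"dx": 2, "dy": 3.5, "dz": -11, "wx": 0, "wy": 0, "wz": 0, "fingers": 2}, {"dx": 4.3, "dy": 7.5, "dz": -11, "wx": 0, "wy": 0, "wz": 0, "fingers": 2}, {"dx": 6.6, "dy": 11.5, "dz": -11, "wx": 0, "wy": 0, "wz": 0, "fingers": 2}]'

```text
time_s: 17.45
ee_pos: [0.5875, -0.1176, 0.1397]
orientation: [0.001, 1.0, 0.0, 0.001]
ft_force: [0.5, 0.7, -1.0]
opening: 0.0311
finger_force: 15.0
```

>>> carry_out --increments '[{"dx": 12, "dy": 21, "dz": 0, "wx": 0, "wy": 0, "wz": 0, "fingers": 2}, {"dx": 12, "dy": 21, "dz": 0, "wx": 0, "wy": 0, "wz": 0, "fingers": 2}, {"dx": 12, "dy": 21, "dz": 0, "wx": 0, "wy": 0, "wz": 0, "fingers": 2}, {"dx": 12, "dy": 21, "dz": 0, "wx": 0, "wy": 0, "wz": 0, "fingers": 2}, {"dx": 12, "dy": 21, "dz": 0, "wx": 0, "wy": 0, "wz": 0, "fingers": 2}]'

```text
time_s: 17.95
ee_pos: [0.4664, 0.094, 0.1389]
orientation: [-0.001, 1.0, 0.001, 0.0]
ft_force: [-0.4, 0.9, -1.1]
opening: 0.0314
finger_force: 15.0
```

```bash
python3 -c "
from h import *
plan((.42,.174,.038),90)"
```

```text
t 17.95 pos [0.4664 0.094  0.1389] yaw 90.1 tilt [0.    0.001] op 0.0314 F [-0.4  0.9 -1.1] -> cm [ 4.63  7.99 10.1 ] wz 0.1
```

>>> carry_out --increments '[{"dx": 2.3, "dy": 4, "dz": 1, "wx": 0, "wy": 0, "wz": 0, "fingers": 2}, {"dx": 4.5, "dy": 7.9, "dz": 3, "wx": 0, "wy": 0, "wz": 0, "fingers": 2}, {"dx": 4.5, "dy": 7.9, "dz": 7, "wx": 0, "wy": 0, "wz": 0, "fingers": 2}, {"dx": 4.5, "dy": 7.9, "dz": 10, "wx": 0, "wy": 0, "wz": 0, "fingers": 2}, {"dx": 4.5, "dy": 7.9, "dz": 10, "wx": 0, "wy": 0, "wz": 0, "fingers": 2}]'

```text
time_s: 18.45
ee_pos: [0.4214, 0.1704, 0.0359]
orientation: [-0.001, 1.0, -0.003, -0.002]
ft_force: [-0.1, -0.3, 0.3]
opening: 0.0313
finger_force: 15.0
```

>>> carry_out --increments '[{"dx": 0, "dy": 0, "dz": 0, "wx": 0, "wy": 0, "wz": 0, "fingers": 2}, {"dx": 0, "dy": 0, "dz": 0.2, "wx": 0, "wy": 0, "wz": 0, "fingers": 4.5}, {"dx": 0, "dy": 0, "dz": 0.2, "wx": 0, "wy": 0, "wz": 0, "fingers": 4.5}, {"dx": 0, "dy": 0, "dz": 0.2, "wx": 0, "wy": 0, "wz": 0, "fingers": 4.5}, {"dx": 0, "dy": 0, "dz": -3, "wx": 0, "wy": 0, "wz": 0, "fingers": 4.5}]'

```text
time_s: 18.95
ee_pos: [0.422, 0.1694, 0.067]
orientation: [-0.001, 1.0, -0.004, -0.002]
ft_force: [-0.1, 0.3, -0.1]
opening: 0.0453
finger_force: 0.0
```

```bash
python3 -c "
from h import *
plan((.612,.246,.1),90)"
```

```text
t 18.95 pos [0.422  0.1694 0.067 ] yaw 90.1 tilt [-0.004 -0.007] op 0.0453 F [-0.1  0.3 -0.1] -> cm [-19.     7.6   -3.43] wz 0.1
```

>>> carry_out --increments '[{"dx": -3, "dy": 1, "dz": -4, "wx": 0, "wy": 0, "wz": 0, "fingers": 6.5}, {"dx": -7, "dy": 3, "dz": -5, "wx": 0, "wy": 0, "wz": 0, "fingers": 6.5}, {"dx": -12, "dy": 5, "dz": -5, "wx": 0, "wy": 0, "wz": 0, "fingers": 6.5}, {"dx": -16, "dy": 6.5, "dz": -4, "wx": 0, "wy": 0, "wz": 0, "fingers": 6.5}, {"dx": -19, "dy": 7.6, "dz": -3, "wx": 0, "wy": 0, "wz": 0, "fingers": 6.5}]'

```text
time_s: 19.45
ee_pos: [0.6159, 0.2474, 0.0998]
orientation: [0.001, 1.0, 0.002, 0.0]
ft_force: [0.4, -0.6, -0.9]
opening: 0.0649
finger_force: 0.0
```

```bash
python3 -c "
from h import *
a=capture('scene');capture('top');plan((.611,.246,.031),90)
def crop(c,u,v,r=40): return cv2.resize(c['frame'][v-r:v+r,u-r:u+r,::-1],(400,400),interpolation=cv2.INTER_CUBIC)
cv2.imwrite('pics/p4.png',np.hstack([crop(a,349,220),crop(a,320,176)]))"
```

```text
t 19.55 pos [0.6157 0.2473 0.0977] yaw 89.9 tilt [-0.001  0.003] op 0.0649 F [-1.  -0.4 -0.2] -> cm [ 0.46 -0.15  6.67] wz -0.1
```

View pics/p4.png

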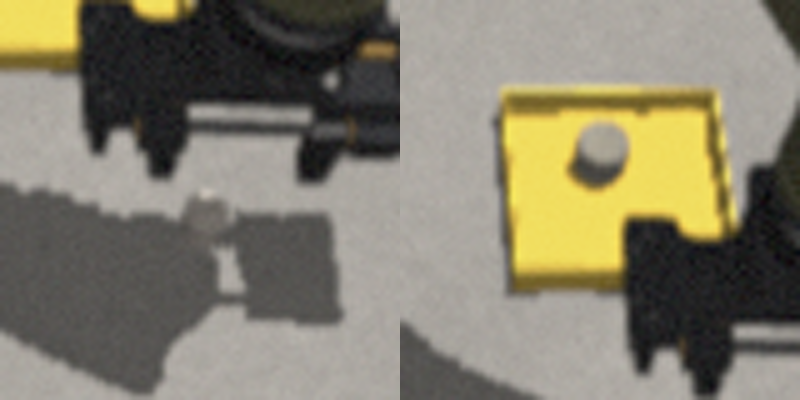

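The fat plug stands in the tray (right crop, (600,145)). The fourth plug is at (210,213), between the fingers once parallax is allowed for.

>>> carry_out --increments '[{"dx": 0.4, "dy": -0.1, "dz": 3, "wx": 0, "wy": 0, "wz": 0, "fingers": 6.5}, {"dx": 0.4, "dy": -0.1, "dz": 5, "wx": 0, "wy": 0, "wz": 0, "fingers": 6.5}, {"dx": 0.4, "dy": -0.1, "dz": 6.7, "wx": 0, "wy": 0, "wz": 0, "fingers": 6.5}, {"dx": 0.4, "dy": -0.1, "dz": 6.7, "wx": 0, "wy": 0, "wz": 0, "fingers": 5}, {"dx": 0.4, "dy": -0.1, "dz": 6.7, "wx": 0, "wy": 0, "wz": 0, "fingers": 4}]'

```text
time_s: 20.05
ee_pos: [0.6087, 0.2457, 0.0317]
orientation: [-0.0, 1.0, -0.0, -0.001]
ft_force: [0.4, 0.4, 1.3]
opening: 0.0511
finger_force: 0.0
```

>>> carry_out --increments '[{"dx": 0, "dy": 0, "dz": 0, "wx": 0, "wy": 0, "wz": 0, "fingers": 3.5}, {"dx": 0, "dy": 0, "dz": 0, "wx": 0, "wy": 0, "wz": 0, "fingers": 2}, {"dx": 0, "dy": 0, "dz": 0, "wx": 0, "wy": 0, "wz": 0, "fingers": 2}, {"dx": 0, "dy": 0, "dz": 0, "wx": 0, "wy": 0, "wz": 0, "fingers": 2}, {"dx": 0, "dy": 0, "dz": 0, "wx": 0, "wy": 0, "wz": 0, "fingers": 2}]'

```text
time_s: 20.55
ee_pos: [0.6093, 0.2457, 0.0323]
orientation: [-0.0, 1.0, -0.0, 0.0]
ft_force: [-1.7, -0.5, 4.1]
opening: 0.0241
finger_force: 15.0
```

>>> carry_out --increments '[{"dx": 0, "dy": 0, "dz": 0, "wx": 0, "wy": 0, "wz": 0, "fingers": 5}, {"dx": 0, "dy": 0, "dz": 0, "wx": 0, "wy": 0, "wz": 0, "fingers": 5}, {"dx": 0, "dy": 0, "dz": 0, "wx": 0, "wy": 0, "wz": 8.5, "fingers": 5}, {"dx": 0, "dy": 0, "dz": 0, "wx": 0, "wy": 0, "wz": 17, "fingers": 5}, {"dx": 0, "dy": 0, "dz": 0, "wx": 0, "wy": 0, "wz": 25.5, "fingers": 5}]'

```text
time_s: 21.05
ee_pos: [0.6087, 0.2456, 0.0312]
orientation: [0.223, 0.975, -0.0, -0.001]
ft_force: [-0.3, -0.0, 0.9]
opening: 0.0501
finger_force: 0.0
```

>>> carry_out --increments '[{"dx": 0, "dy": 0, "dz": 0, "wx": 0, "wy": 0, "wz": 42.5, "fingers": 5}, {"dx": 0, "dy": 0, "dz": 0, "wx": 0, "wy": 0, "wz": 42.5, "fingers": 5}, {"dx": 0, "dy": 0, "dz": 0, "wx": 0, "wy": 0, "wz": 42.5, "fingers": 5}, {"dx": 0, "dy": 0, "dz": 0, "wx": 0, "wy": 0, "wz": 42.5, "fingers": 5}, {"dx": 0, "dy": 0, "dz": 0, "wx": 0, "wy": 0, "wz": 42.5, "fingers": 5}]'

```text
time_s: 21.55
ee_pos: [0.6086, 0.2457, 0.0313]
orientation: [0.561, 0.828, -0.0, -0.0]
ft_force: [0.1, 1.3, 0.6]
opening: 0.05
finger_force: 0.0
```

>>> carry_out --increments '[{"dx": 0, "dy": 0, "dz": 0, "wx": 0, "wy": 0, "wz": 22, "fingers": 5}, {"dx": 0, "dy": 0, "dz": 0, "wx": 0, "wy": 0, "wz": 22, "fingers": 5}, {"dx": 0, "dy": 0, "dz": 0, "wx": 0, "wy": 0, "wz": 22, "fingers": 5}, {"dx": 0, "dy": 0, "dz": 0, "wx": 0, "wy": 0, "wz": 22, "fingers": 5}, {"dx": 0, "dy": 0, "dz": 0, "wx": 0, "wy": 0, "wz": 22, "fingers": 3.5}]'

```text
time_s: 22.05
ee_pos: [0.6087, 0.2457, 0.0314]
orientation: [0.706, 0.708, -0.001, -0.0]
ft_force: [-0.2, -0.9, 0.1]
opening: 0.0443
finger_force: 0.0
```

>>> carry_out --increments '[{"dx": 0, "dy": 0, "dz": 0, "wx": 0, "wy": 0, "wz": 0, "fingers": 2}, {"dx": 0, "dy": 0, "dz": 0, "wx": 0, "wy": 0, "wz": 0, "fingers": 2}, {"dx": 0, "dy": 0, "dz": 0, "wx": 0, "wy": 0, "wz": 0, "fingers": 2}, {"dx": 0, "dy": 0, "dz": 0, "wx": 0, "wy": 0, "wz": 0, "fingers": 2}, {"dx": 0, "dy": 0, "dz": 0, "wx": 0, "wy": 0, "wz": 0, "fingers": 2}]'

```text
time_s: 22.55
ee_pos: [0.6089, 0.2455, 0.0315]
orientation: [0.707, 0.707, -0.0, -0.0]
ft_force: [0.5, -0.2, -0.1]
opening: 0.0246
finger_force: 15.0
```

```bash
python3 -c "
from h import *
plan((.4627,-.1874,.16),0)"
```

```text
t 22.55 pos [0.6089 0.2455 0.0315] yaw 0.0 tilt [-0.001 -0.001] op 0.0246 F [ 0.5 -0.2 -0.1] -> cm [-43.29 -14.65 -12.81] wz 0.0
```

>>> carry_out --increments '[{"dx": 0, "dy": 0, "dz": -5, "wx": 0, "wy": 0, "wz": 0, "fingers": 2}, {"dx": 0, "dy": 0, "dz": -9, "wx": 0, "wy": 0, "wz": 0, "fingers": 2}, {"dx": -4, "dy": -1.4, "dz": -12, "wx": 0, "wy": 0, "wz": 0, "fingers": 2}, {"dx": -8.3, "dy": -2.8, "dz": -12.8, "wx": 0, "wy": 0, "wz": 0, "fingers": 2}, {"dx": -12.8, "dy": -4.4, "dz": -12.8, "wx": 0, "wy": 0, "wz": 0, "fingers": 2}]'

```text
time_s: 23.05
ee_pos: [0.5658, 0.117, 0.1618]
orientation: [0.707, 0.708, 0.002, 0.001]
ft_force: [0.3, -1.7, -0.7]
opening: 0.024
finger_force: 15.0
```

>>> carry_out --increments '[{"dx": -30.5, "dy": -10.2, "dz": 0, "wx": 0, "wy": 0, "wz": 0, "fingers": 2}, {"dx": -30.5, "dy": -10.2, "dz": 0, "wx": 0, "wy": 0, "wz": 0, "fingers": 2}, {"dx": -30.5, "dy": -10.2, "dz": 0, "wx": 0, "wy": 0, "wz": 0, "fingers": 2}, {"dx": -30.5, "dy": -10.2, "dz": 0, "wx": 0, "wy": 0, "wz": 0, "fingers": 2}, {"dx": -30.5, "dy": -10.2, "dz": 0, "wx": 0, "wy": 0, "wz": 0, "fingers": 2}]'

```text
time_s: 23.55
ee_pos: [0.4851, -0.1212, 0.16]
orientation: [0.707, 0.707, -0.0, 0.0]
ft_force: [-0.5, -0.4, -0.3]
opening: 0.0241
finger_force: 15.0
```

```bash
python3 -c "
from h import *
capture('top');capture('top');plan((.4627,-.1874,.135),0)"
```

```text
t 23.65 pos [ 0.4817 -0.1287  0.1595] yaw -0.8 tilt [-0.006 -0.006] op 0.0241 F [-0.4 -0.3 -0.4] -> cm [-5.88 -1.81  2.5 ] wz -0.8
```

>>> carry_out --increments '[{"dx": -3, "dy": -1, "dz": 0, "wx": 0, "wy": 0, "wz": 0, "fingers": 2}, {"dx": -5.8, "dy": -2, "dz": 0, "wx": 0, "wy": 0, "wz": 0, "fingers": 2}, {"dx": -5.8, "dy": -2, "dz": 1, "wx": 0, "wy": 0, "wz": 0, "fingers": 2}, {"dx": -5.8, "dy": -2, "dz": 2, "wx": 0, "wy": 0, "wz": 0, "fingers": 2}, {"dx": -5.8, "dy": -2, "dz": 2.4, "wx": 0, "wy": 0, "wz": 0, "fingers": 2}]'

```text
time_s: 24.15
ee_pos: [0.4661, -0.1759, 0.1349]
orientation: [0.706, 0.708, -0.0, -0.001]
ft_force: [-0.1, -0.1, 0.1]
opening: 0.0242
finger_force: 15.0
```

>>> carry_out --increments '[{"dx": 0, "dy": 0, "dz": 0, "wx": 0, "wy": 0, "wz": 0, "fingers": 2}, {"dx": 0, "dy": 0, "dz": 0, "wx": 0, "wy": 0, "wz": 0, "fingers": 2}, {"dx": 0, "dy": 0, "dz": 0, "wx": 0, "wy": 0, "wz": 0, "fingers": 2}, {"dx": 0, "dy": 0, "dz": 0, "wx": 0, "wy": 0, "wz": 0, "fingers": 2}, {"dx": 0, "dy": 0, "dz": 0, "wx": 0, "wy": 0, "wz": 0, "fingers": 2}]'

```text
time_s: 24.65
ee_pos: [0.466, -0.1774, 0.1361]
orientation: [0.707, 0.707, -0.0, 0.0]
ft_force: [-0.5, 0.5, -0.5]
opening: 0.0239
finger_force: 15.0
```

```bash
python3 -c "
from h import *
plan((.4627,-.1874,.121),0)"
```

```text
t 24.65 pos [ 0.466  -0.1774  0.1361] yaw 0.0 tilt [-0.    -0.001] op 0.0239 F [-0.5  0.5 -0.5] -> cm [-0.99 -0.33  1.51] wz 0.0
```

>>> carry_out --increments '[{"dx": -1, "dy": -0.33, "dz": 0, "wx": 0, "wy": 0, "wz": 0, "fingers": 2}, {"dx": -1, "dy": -0.33, "dz": 0, "wx": 0, "wy": 0, "wz": 0, "fingers": 2}, {"dx": -1, "dy": -0.33, "dz": 0.5, "wx": 0, "wy": 0, "wz": 0, "fingers": 2}, {"dx": -1, "dy": -0.33, "dz": 0.9, "wx": 0, "wy": 0, "wz": 0, "fingers": 2}, {"dx": -1, "dy": -0.33, "dz": 1.2, "wx": 0, "wy": 0, "wz": 0, "fingers": 2}]'

```text
time_s: 25.15
ee_pos: [0.4624, -0.1873, 0.1233]
orientation: [0.707, 0.707, -0.0, -0.0]
ft_force: [-0.6, 0.4, 0.3]
opening: 0.0242
finger_force: 15.0
```

>>> carry_out --increments '[{"dx": 0, "dy": 0, "dz": 0.1, "wx": 0, "wy": 0, "wz": 0, "fingers": 2}, {"dx": 0, "dy": 0, "dz": 0.2, "wx": 0, "wy": 0, "wz": 0, "fingers": 2}, {"dx": 0, "dy": 0, "dz": 0.3, "wx": 0, "wy": 0, "wz": 0, "fingers": 2}, {"dx": 0, "dy": 0, "dz": 0.3, "wx": 0, "wy": 0, "wz": 0, "fingers": 2}, {"dx": 0, "dy": 0, "dz": 0.3, "wx": 0, "wy": 0, "wz": 0, "fingers": 2}]'

```text
time_s: 25.65
ee_pos: [0.4626, -0.1875, 0.1209]
orientation: [0.707, 0.707, -0.0, -0.0]
ft_force: [0.2, 0.5, -0.4]
opening: 0.0244
finger_force: 15.0
```

Plug is in. Before releasing, I probe the bore walls to locate the axis accurately for the lid.

>>> carry_out --increments '[{"dx": 0.1, "dy": 0, "dz": 0, "wx": 0, "wy": 0, "wz": 0, "fingers": 2}, {"dx": 0.2, "dy": 0, "dz": 0, "wx": 0, "wy": 0, "wz": 0, "fingers": 2}, {"dx": 0.2, "dy": 0, "dz": 0, "wx": 0, "wy": 0, "wz": 0, "fingers": 2}, {"dx": 0.2, "dy": 0, "dz": 0, "wx": 0, "wy": 0, "wz": 0, "fingers": 2}, {"dx": 0.2, "dy": 0, "dz": 0, "wx": 0, "wy": 0, "wz": 0, "fingers": 2}]'

```text
time_s: 26.15
ee_pos: [0.4625, -0.1856, 0.1209]
orientation: [0.707, 0.707, -0.0, -0.0]
ft_force: [0.3, -0.6, 1.3]
opening: 0.0244
finger_force: 15.0
```

>>> carry_out --increments '[{"dx": -0.2, "dy": 0, "dz": 0, "wx": 0, "wy": 0, "wz": 0, "fingers": 2}, {"dx": -0.4, "dy": 0, "dz": 0, "wx": 0, "wy": 0, "wz": 0, "fingers": 2}, {"dx": -0.4, "dy": 0, "dz": 0, "wx": 0, "wy": 0, "wz": 0, "fingers": 2}, {"dx": -0.4, "dy": 0, "dz": 0, "wx": 0, "wy": 0, "wz": 0, "fingers": 2}, {"dx": -0.4, "dy": 0, "dz": 0, "wx": 0, "wy": 0, "wz": 0, "fingers": 2}]'

```text
time_s: 26.65
ee_pos: [0.4625, -0.1888, 0.1209]
orientation: [0.707, 0.707, -0.0, -0.0]
ft_force: [-0.8, 4.3, 0.5]
opening: 0.0241
finger_force: 15.0
```

>>> carry_out --increments '[{"dx": 0.2, "dy": 0, "dz": 0, "wx": 0, "wy": 0, "wz": 0, "fingers": 2}, {"dx": 0.2, "dy": 0.1, "dz": 0, "wx": 0, "wy": 0, "wz": 0, "fingers": 2}, {"dx": 0.2, "dy": 0.2, "dz": 0, "wx": 0, "wy": 0, "wz": 0, "fingers": 2}, {"dx": 0.2, "dy": 0.2, "dz": 0, "wx": 0, "wy": 0, "wz": 0, "fingers": 2}, {"dx": 0.2, "dy": 0.2, "dz": 0, "wx": 0, "wy": 0, "wz": 0, "fingers": 2}]'

```text
time_s: 27.15
ee_pos: [0.4633, -0.1878, 0.1207]
orientation: [0.707, 0.707, -0.001, -0.001]
ft_force: [-5.0, 1.1, 1.4]
opening: 0.0242
finger_force: 15.0
```

>>> carry_out --increments '[{"dx": 0, "dy": -0.2, "dz": 0, "wx": 0, "wy": 0, "wz": 0, "fingers": 2}, {"dx": 0, "dy": -0.4, "dz": 0, "wx": 0, "wy": 0, "wz": 0, "fingers": 2}, {"dx": 0, "dy": -0.4, "dz": 0, "wx": 0, "wy": 0, "wz": 0, "fingers": 2}, {"dx": 0, "dy": -0.4, "dz": 0, "wx": 0, "wy": 0, "wz": 0, "fingers": 2}, {"dx": 0, "dy": -0.4, "dz": 0, "wx": 0, "wy": 0, "wz": 0, "fingers": 2}]'

```text
time_s: 27.65
ee_pos: [0.4611, -0.1876, 0.121]
orientation: [0.707, 0.707, -0.0, 0.0]
ft_force: [-0.0, -0.7, -0.5]
opening: 0.0243
finger_force: 15.0
```

>>> carry_out --increments '[{"dx": 0, "dy": 0.1, "dz": 0, "wx": 0, "wy": 0, "wz": 0, "fingers": 5}, {"dx": 0, "dy": 0.1, "dz": 0, "wx": 0, "wy": 0, "wz": 0, "fingers": 5}, {"dx": 0, "dy": 0.1, "dz": 0, "wx": 0, "wy": 0, "wz": 0, "fingers": 5}, {"dx": 0, "dy": 0.1, "dz": -4, "wx": 0, "wy": 0, "wz": 0, "fingers": 5}, {"dx": 0, "dy": 4, "dz": -8, "wx": 0, "wy": 0, "wz": 0, "fingers": 5}]'

```text
time_s: 28.15
ee_pos: [0.4908, -0.1878, 0.1963]
orientation: [0.707, 0.707, -0.004, -0.004]
ft_force: [1.7, -0.6, -1.0]
opening: 0.05
finger_force: 0.0
```

>>> carry_out --increments '[{"dx": 0, "dy": 5, "dz": 0, "wx": 0, "wy": 0, "wz": -8.5, "fingers": 5}, {"dx": 0, "dy": 10, "dz": 0, "wx": 0, "wy": 0, "wz": -17, "fingers": 5}, {"dx": 0, "dy": 14, "dz": 0, "wx": 0, "wy": 0, "wz": -25, "fingers": 5}, {"dx": 0, "dy": 16, "dz": 0, "wx": 0, "wy": 0, "wz": -34, "fingers": 5}, {"dx": 0, "dy": 16, "dz": 0, "wx": 0, "wy": 0, "wz": -42, "fingers": 5}]'

```text
time_s: 28.65
ee_pos: [0.6592, -0.1865, 0.196]
orientation: [0.404, 0.915, 0.001, 0.001]
ft_force: [-0.1, 0.2, -0.8]
opening: 0.0498
finger_force: 0.0
```

```bash
cat > look.py <<'E'
from h import *
import sys
a,b=capture('scene'),capture('top')
for c,u,v in((a,266,176),(b,259,234)):
    f=c['frame'].astype(int); m=((f[...,0]-f[...,1:].max(2))>40).astype(np.uint8)
    w=np.zeros_like(m); w[v-40:v+40,u-40:u+40]=1; m*=w
    n,l,s,ce=cv2.connectedComponentsWithStats(m)
    if n<2: print('none');continue
    i=1+np.argmax(s[1:,4]); print(s[i],ce[i],atz(c,ce[i],.0135),atz(c,ce[i],.027))
    for k,z in(('lid_bar',.04),('lid_edge',0)): print(k,[(atz(c,d['xy'],z).round(4),round(d['score'],2)) for d in mark_of(c,k)[:2]])
def crop(c,u,v,r=20): return cv2.resize(c['frame'][v-r:v+r,u-r:u+r,::-1],(400,400),interpolation=cv2.INTER_CUBIC)
cv2.imwrite('pics/%s.png'%sys.argv[1],cv2.resize(np.vstack([np.hstack([crop(a,266,176),crop(b,259,234)]),np.hstack([crop(a,197,165),crop(b,328,234)])]),(600,600)))
s=sense(); plan((.466,.005,.12)); print(s['joints'])
E
python3 look.py lid
```

```text
[245 154  22  25 410] [255.48536585 166.44634146] [ 0.43122539 -0.0194279 ] [ 0.44081731 -0.01914004]
lid_bar []
lid_edge [(array([ 0.4428, -0.0222]), 0.97)]
[258 233  23  23 417] [268.82733813 244.37410072] [ 0.43270398 -0.02292849] [ 0.433154 -0.022519]
lid_bar [(array([ 0.4264, -0.021 ]), 0.97)]
lid_edge [(array([ 0.4284, -0.021 ]), 0.73)]
t 28.95 pos [ 0.6559 -0.1876  0.1966] yaw 41.9 tilt [-0.001 -0.001] op 0.0498 F [-0.5 -0.1  0. ] -> cm [27.02 -1.27  7.67] wz None
[ 0.48812829  0.88485475 -0.57055937  1.41864571  0.52390298  0.99263907
  0.52660529]
```

View pics/lid.png

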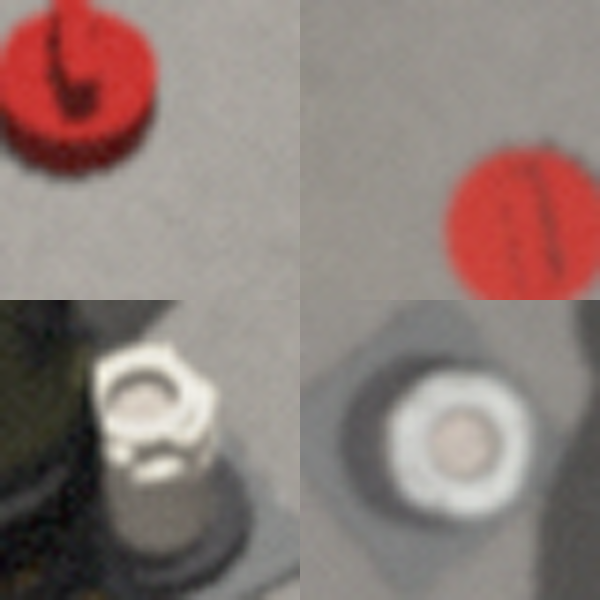

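The lid has been knocked to about (0.432,-0.021), with the bar at about 12° (top-view dark line from (527,160) to (558,272)). The third plug's top shows in the bore at (463,445). I go above the lid with the tool's y at -78°.

```bash
python3 -c "
from h import *
plan((.432,-.021,.15),-78)"
```

```text
t 28.95 pos [ 0.6559 -0.1876  0.1966] yaw 41.9 tilt [-0.001 -0.001] op 0.0498 F [-0.5 -0.1  0. ] -> cm [27.35 -5.54  4.67] wz -60.1
```

>>> carry_out --increments '[{"dx": 4, "dy": -0.8, "dz": 0, "wx": 0, "wy": 0, "wz": 8.5, "fingers": 5}, {"dx": 8, "dy": -1.6, "dz": 0, "wx": 0, "wy": 0, "wz": 17, "fingers": 5}, {"dx": 12, "dy": -2.4, "dz": 0, "wx": 0, "wy": 0, "wz": 25.5, "fingers": 5}, {"dx": 16, "dy": -3.2, "dz": 0, "wx": 0, "wy": 0, "wz": 34, "fingers": 5}, {"dx": 20, "dy": -4, "dz": 0, "wx": 0, "wy": 0, "wz": 42.5, "fingers": 5}]'

```text
time_s: 29.45
ee_pos: [0.4913, -0.065, 0.1972]
orientation: [0.713, 0.701, -0.0, 0.0]
ft_force: [-0.4, 0.7, -0.3]
opening: 0.0502
finger_force: 0.0
```

>>> carry_out --increments '[{"dx": 0, "dy": 0, "dz": 0, "wx": 0, "wy": 0, "wz": 42.5, "fingers": 5}, {"dx": 0, "dy": 0, "dz": 0, "wx": 0, "wy": 0, "wz": 42.5, "fingers": 5}, {"dx": 0, "dy": 0, "dz": 0, "wx": 0, "wy": 0, "wz": 42.5, "fingers": 5}, {"dx": 0, "dy": 0, "dz": 0, "wx": 0, "wy": 0, "wz": 42.5, "fingers": 5}, {"dx": 0, "dy": 0, "dz": 0, "wx": 0, "wy": 0, "wz": 42.5, "fingers": 5}]'

```text
time_s: 29.95
ee_pos: [0.4928, -0.0656, 0.1972]
orientation: [0.919, 0.395, 0.0, 0.0]
ft_force: [-1.3, 0.5, -0.1]
opening: 0.05
finger_force: 0.0
```

```bash
python3 -c "
from h import *
plan((.432,-.021,.1),-78);print(sense()['joints'])"
```

```text
t 29.95 pos [ 0.4928 -0.0656  0.1972] yaw -43.4 tilt [ 0.    -0.001] op 0.05 F [-1.3  0.5 -0.1] -> cm [-0.94 -7.49  9.72] wz 34.6
[ 0.11980291  0.6200149  -0.12777666  2.00998533  0.15112762  0.5200377
 -0.87399536]
```

>>> carry_out --increments '[{"dx": -0.5, "dy": -3, "dz": 2, "wx": 0, "wy": 0, "wz": 8.5, "fingers": 5}, {"dx": -0.9, "dy": -6, "dz": 5, "wx": 0, "wy": 0, "wz": 17, "fingers": 5}, {"dx": -0.9, "dy": -7.5, "dz": 9, "wx": 0, "wy": 0, "wz": 25.5, "fingers": 5}, {"dx": -0.9, "dy": -7.5, "dz": 9.7, "wx": 0, "wy": 0, "wz": 34, "fingers": 5}, {"dx": -0.9, "dy": -7.5, "dz": 9.7, "wx": 0, "wy": 0, "wz": 34.6, "fingers": 5}]'

```text
time_s: 30.45
ee_pos: [0.4309, -0.0207, 0.0988]
orientation: [0.994, 0.107, -0.002, 0.0]
ft_force: [-0.2, 0.4, 0.3]
opening: 0.05
finger_force: 0.0
```

```bash
python3 -c "
from h import *
capture('top');capture('top');plan((.432,-.021,.05),-78);print(sense()['joints'])"
```

```text
t 30.55 pos [ 0.4324 -0.0213  0.1002] yaw -77.5 tilt [ 0.001 -0.001] op 0.05 F [-0.2  0.  -0.4] -> cm [-0.04 -0.04  5.02] wz 0.5
[-0.06672848  0.77391918  0.01412534  2.26197702 -0.08629525  0.10546179
 -1.32300457]
```

>>> carry_out --increments '[{"dx": 0, "dy": 0, "dz": 2, "wx": 0, "wy": 0, "wz": 0, "fingers": 5}, {"dx": 0, "dy": 0, "dz": 4, "wx": 0, "wy": 0, "wz": 0, "fingers": 5}, {"dx": 0, "dy": 0, "dz": 4.8, "wx": 0, "wy": 0, "wz": 0, "fingers": 5}, {"dx": 0, "dy": 0, "dz": 4.8, "wx": 0, "wy": 0, "wz": 0, "fingers": 4}, {"dx": 0, "dy": 0, "dz": 4.8, "wx": 0, "wy": 0, "wz": 0, "fingers": 3}]'

```text
time_s: 31.05
ee_pos: [0.4397, -0.0216, 0.0582]
orientation: [0.994, 0.109, -0.005, -0.001]
ft_force: [-1.3, 0.6, 0.3]
opening: 0.0362
finger_force: 0.0
```

>>> carry_out --increments '[{"dx": 0, "dy": 0, "dz": 0, "wx": 0, "wy": 0, "wz": 0, "fingers": 2}, {"dx": 0, "dy": 0, "dz": 0, "wx": 0, "wy": 0, "wz": 0, "fingers": 1}, {"dx": 0, "dy": 0, "dz": 0, "wx": 0, "wy": 0, "wz": 0, "fingers": 1}, {"dx": 0, "dy": 0, "dz": 0, "wx": 0, "wy": 0, "wz": 0, "fingers": 1}, {"dx": 0, "dy": 0, "dz": 0, "wx": 0, "wy": 0, "wz": 0, "fingers": 1}]'

```text
time_s: 31.55
ee_pos: [0.4388, -0.0213, 0.0578]
orientation: [0.994, 0.108, -0.006, -0.001]
ft_force: [-0.1, 0.2, 8.0]
opening: 0.0142
finger_force: 14.8
```

```bash
python3 -c "
from h import *
plan((.432,-.021,.05),-78);print(sense()['joints'])"
```

```text
t 31.55 pos [ 0.4388 -0.0213  0.0578] yaw -77.6 tilt [-0.012  0.001] op 0.0142 F [-0.1  0.2  8. ] -> cm [-0.64 -0.17  0.79] wz 0.4
[-0.07060589  0.87284368  0.02470963  2.24282089 -0.48511498  0.04344628
 -0.92332096]
```

>>> carry_out --increments '[{"dx": 0.3, "dy": 0, "dz": -2, "wx": 0, "wy": 0, "wz": 0, "fingers": 1}, {"dx": 2, "dy": 0.5, "dz": -3, "wx": 0, "wy": 0, "wz": 0, "fingers": 1}, {"dx": 5, "dy": 1.1, "dz": -3, "wx": 0, "wy": 0, "wz": 0, "fingers": 1}, {"dx": 8.5, "dy": 1.7, "dz": -3, "wx": 0, "wy": 0, "wz": 0, "fingers": 1}, {"dx": 8.5, "dy": 1.7, "dz": -3, "wx": 0, "wy": 0, "wz": 0, "fingers": 1}]'

```text
time_s: 32.05
ee_pos: [0.5313, -0.0193, 0.0865]
orientation: [0.994, 0.109, -0.003, 0.0]
ft_force: [-0.2, -0.7, -1.1]
opening: 0.0141
finger_force: 14.8
```

```bash
python3 -c "
from h import *
capture('top');capture('top');plan((.52,-.021,.06),-78);print(sense()['joints'])"
```

```text
t 32.15 pos [ 0.5252 -0.0196  0.0858] yaw -77.5 tilt [-0.014 -0.   ] op 0.0144 F [-0.3 -0.4 -1.5] -> cm [-0.5   0.03  2.59] wz 0.5
[-0.16793782  0.86052546  0.19925189  1.98856839 -0.45444739  0.35001492
 -0.95776827]
```

>>> carry_out --increments '[{"dx": 0, "dy": 0, "dz": 1.5, "wx": 0, "wy": 0, "wz": 0, "fingers": 1}, {"dx": 0, "dy": 0, "dz": 2.7, "wx": 0, "wy": 0, "wz": 0, "fingers": 1}, {"dx": 0, "dy": 0, "dz": 2.7, "wx": 0, "wy": 0, "wz": 0, "fingers": 1}, {"dx": 0, "dy": 0, "dz": 2.7, "wx": 0, "wy": 0, "wz": 0, "fingers": 7}, {"dx": 0, "dy": 0, "dz": 2.7, "wx": 0, "wy": 0, "wz": 0, "fingers": 7}]'

```text
time_s: 32.65
ee_pos: [0.5245, -0.0197, 0.0592]
orientation: [0.994, 0.108, -0.007, -0.001]
ft_force: [-0.1, -0.1, -0.5]
opening: 0.0277
finger_force: 0.0
```

>>> carry_out --increments '[{"dx": -0.4, "dy": 0, "dz": 0, "wx": -0.17, "wy": 0.8, "wz": 0, "fingers": 7}, {"dx": -0.4, "dy": 0, "dz": 0, "wx": -0.17, "wy": 0.8, "wz": 0, "fingers": 7}, {"dx": -0.4, "dy": 0, "dz": 0, "wx": -0.17, "wy": 0.8, "wz": 0, "fingers": 7}, {"dx": -0.4, "dy": 0, "dz": 0, "wx": -0.17, "wy": 0.8, "wz": 0, "fingers": 7}, {"dx": -0.4, "dy": 0, "dz": 0, "wx": -0.17, "wy": 0.8, "wz": 0, "fingers": 7}]'

```text
time_s: 33.15
ee_pos: [0.5214, -0.0204, 0.0591]
orientation: [0.994, 0.108, 0.0, -0.0]
ft_force: [0.2, 0.3, -0.6]
opening: 0.0679
finger_force: 0.0
```

```bash
python3 -c "
from h import *
plan((.52,-.021,.05),12);print(sense()['joints'])"
```

```text
t 33.15 pos [ 0.5214 -0.0204  0.0591] yaw -77.6 tilt [0.001 0.001] op 0.0679 F [ 0.2  0.3 -0.6] -> cm [-0.15  0.03  0.91] wz -89.6
[-0.13680783  0.90106019  0.14759831  2.0168251  -0.47574669  0.25561946
 -0.93628321]
```

>>> carry_out --increments '[{"dx": 0, "dy": 0, "dz": 0, "wx": 0, "wy": 0, "wz": -8.5, "fingers": 7}, {"dx": 0, "dy": 0, "dz": 0, "wx": 0, "wy": 0, "wz": -17, "fingers": 7}, {"dx": 0, "dy": 0, "dz": 0, "wx": 0, "wy": 0, "wz": -25.5, "fingers": 7}, {"dx": 0, "dy": 0, "dz": 0, "wx": 0, "wy": 0, "wz": -34, "fingers": 7}, {"dx": 0, "dy": 0, "dz": 0, "wx": 0, "wy": 0, "wz": -42.5, "fingers": 7}]'

```text
time_s: 33.65
ee_pos: [0.5212, -0.0205, 0.0591]
orientation: [0.886, 0.464, 0.0, -0.0]
ft_force: [-0.1, -0.9, -0.5]
opening: 0.0699
finger_force: 0.0
```

>>> carry_out --increments '[{"dx": 0, "dy": 0, "dz": 0, "wx": 0, "wy": 0, "wz": -42.5, "fingers": 7}, {"dx": 0, "dy": 0, "dz": 0, "wx": 0, "wy": 0, "wz": -42.5, "fingers": 7}, {"dx": 0, "dy": 0, "dz": 0, "wx": 0, "wy": 0, "wz": -42.5, "fingers": 7}, {"dx": 0, "dy": 0, "dz": 0, "wx": 0, "wy": 0, "wz": -42.5, "fingers": 7}, {"dx": 0, "dy": 0, "dz": 0, "wx": 0, "wy": 0, "wz": -42.5, "fingers": 7}]'

```text
time_s: 34.15
ee_pos: [0.5212, -0.0206, 0.0591]
orientation: [0.658, 0.753, 0.0, 0.0]
ft_force: [-0.1, 0.5, -0.1]
opening: 0.0701
finger_force: 0.0
```

>>> carry_out --increments '[{"dx": 0, "dy": 0, "dz": 0.8, "wx": 0, "wy": 0, "wz": -4.6, "fingers": 7}, {"dx": 0, "dy": 0, "dz": 0.8, "wx": 0, "wy": 0, "wz": -4.6, "fingers": 7}, {"dx": 0, "dy": 0, "dz": 0.8, "wx": 0, "wy": 0, "wz": -4.6, "fingers": 6}, {"dx": 0, "dy": 0, "dz": 0.8, "wx": 0, "wy": 0, "wz": -4.6, "fingers": 4}, {"dx": 0, "dy": 0, "dz": 0.8, "wx": 0, "wy": 0, "wz": -4.6, "fingers": 4}]'

```text
time_s: 34.65
ee_pos: [0.5209, -0.0205, 0.0512]
orientation: [0.63, 0.777, 0.0, -0.0]
ft_force: [-0.3, -0.5, 1.3]
opening: 0.0481
finger_force: 0.3
```

>>> carry_out --increments '[{"dx": 0, "dy": 0, "dz": 0, "wx": 0, "wy": 0, "wz": 0, "fingers": 4}, {"dx": 0, "dy": 0, "dz": 0, "wx": 0, "wy": 0, "wz": 0, "fingers": 4}, {"dx": 0, "dy": 0, "dz": 0, "wx": 0, "wy": 0, "wz": 0, "fingers": 4}, {"dx": 0, "dy": 0, "dz": 0, "wx": 0, "wy": 0, "wz": 0, "fingers": 4}, {"dx": 0, "dy": 0, "dz": 0, "wx": 0, "wy": 0, "wz": 0, "fingers": 4}]'

```text
time_s: 35.15
ee_pos: [0.5209, -0.0205, 0.0512]
orientation: [0.629, 0.777, 0.0, -0.0]
ft_force: [-1.0, -0.6, 3.9]
opening: 0.0458
finger_force: 15.0
```

```bash
python3 -c "
from h import *
plan((.52,-.021,.05),-78);print(sense()['joints'])"
```

```text
t 35.15 pos [ 0.5209 -0.0205  0.0512] yaw 12.0 tilt [0.    0.001] op 0.0458 F [-1.  -0.6  3.9] -> cm [-0.03 -0.1   0.12] wz -90.0
[-0.00330069  0.90425035 -0.07570297  2.01170138  0.25681202  0.23421679
 -0.090625  ]
```

>>> carry_out --increments '[{"dx": 0, "dy": 0, "dz": 0, "wx": 0, "wy": 0, "wz": 0, "fingers": 7}, {"dx": 0, "dy": 0, "dz": 0, "wx": 0, "wy": 0, "wz": 0, "fingers": 7}, {"dx": 0, "dy": 0, "dz": 0, "wx": 0, "wy": 0, "wz": 0, "fingers": 7}, {"dx": 0, "dy": 0, "dz": 0, "wx": 0, "wy": 0, "wz": 8.5, "fingers": 7}, {"dx": 0, "dy": 0, "dz": 0, "wx": 0, "wy": 0, "wz": 17, "fingers": 7}]'

```text
time_s: 35.65
ee_pos: [0.5212, -0.0204, 0.051]
orientation: [0.739, 0.674, 0.001, -0.0]
ft_force: [-0.0, -0.0, 0.1]
opening: 0.0702
finger_force: 0.0
```

>>> carry_out --increments '[{"dx": 0, "dy": 0, "dz": 0, "wx": 0, "wy": 0, "wz": 42.5, "fingers": 7}, {"dx": 0, "dy": 0, "dz": 0, "wx": 0, "wy": 0, "wz": 42.5, "fingers": 7}, {"dx": 0, "dy": 0, "dz": 0, "wx": 0, "wy": 0, "wz": 42.5, "fingers": 7}, {"dx": 0, "dy": 0, "dz": 0, "wx": 0, "wy": 0, "wz": 42.5, "fingers": 7}, {"dx": 0, "dy": 0, "dz": 0, "wx": 0, "wy": 0, "wz": 42.5, "fingers": 7}]'

```text
time_s: 36.15
ee_pos: [0.5212, -0.0204, 0.051]
orientation: [0.933, 0.36, 0.0, -0.0]
ft_force: [0.8, 0.1, 0.5]
opening: 0.0699
finger_force: 0.0
```

>>> carry_out --increments '[{"dx": 0, "dy": 0, "dz": 0, "wx": 0, "wy": 0, "wz": 8.5, "fingers": 7}, {"dx": 0, "dy": 0, "dz": 0, "wx": 0, "wy": 0, "wz": 17, "fingers": 7}, {"dx": 0, "dy": 0, "dz": 0, "wx": 0, "wy": 0, "wz": 25.5, "fingers": 6}, {"dx": 0, "dy": 0, "dz": 0, "wx": 0, "wy": 0, "wz": 30.5, "fingers": 4}, {"dx": 0, "dy": 0, "dz": 0, "wx": 0, "wy": 0, "wz": 30.5, "fingers": 3}]'

```text
time_s: 36.65
ee_pos: [0.5211, -0.0203, 0.0509]
orientation: [0.995, 0.105, 0.0, -0.0]
ft_force: [0.5, 0.6, -0.2]
opening: 0.0482
finger_force: 0.0
```

>>> carry_out --increments '[{"dx": 0, "dy": 0, "dz": 0, "wx": 0, "wy": 0, "wz": 0, "fingers": 1}, {"dx": 0, "dy": 0, "dz": 0, "wx": 0, "wy": 0, "wz": 0, "fingers": 1}, {"dx": 0, "dy": 0, "dz": 0, "wx": 0, "wy": 0, "wz": 0, "fingers": 1}, {"dx": 0, "dy": 0, "dz": 0, "wx": 0, "wy": 0, "wz": 0, "fingers": 1}, {"dx": 0, "dy": 0, "dz": 0, "wx": 0, "wy": 0, "wz": 0, "fingers": 1}]' --squeeze 30

```text
time_s: 37.15
ee_pos: [0.5211, -0.0205, 0.0511]
orientation: [0.994, 0.105, 0.0, -0.0]
ft_force: [-0.3, 0.0, 0.3]
opening: 0.0143
finger_force: 30.0
```

```bash
python3 -c "
from h import *
plan((.4615,-.187,.18),-78);print(sense()['joints'])"
```

```text
t 37.15 pos [ 0.5211 -0.0205  0.0511] yaw -78.0 tilt [0.    0.001] op 0.0143 F [-0.3  0.   0.3] -> cm [ -9.29  15.04 -12.9 ] wz 0.0
[-0.13124794  0.9155483   0.13856204  2.01784214 -0.48399236  0.23892898
 -0.93505979]
```

>>> carry_out --increments '[{"dx": 0, "dy": 0, "dz": -4.5, "wx": 0, "wy": 0, "wz": 0, "fingers": 1}, {"dx": 0, "dy": 0, "dz": -9, "wx": 0, "wy": 0, "wz": 0, "fingers": 1}, {"dx": 0, "dy": 0, "dz": -12.9, "wx": 0, "wy": 0, "wz": 0, "fingers": 1}, {"dx": -2, "dy": 3.2, "dz": -12.9, "wx": 0, "wy": 0, "wz": 0, "fingers": 1}, {"dx": -4, "dy": 6.4, "dz": -12.9, "wx": 0, "wy": 0, "wz": 0, "fingers": 1}]'

```text
time_s: 37.65
ee_pos: [0.4962, -0.0909, 0.1813]
orientation: [0.994, 0.107, 0.002, -0.0]
ft_force: [-0.0, -0.9, 0.6]
opening: 0.0136
finger_force: 30.0
```

>>> carry_out --increments '[{"dx": -2, "dy": 3.2, "dz": 0, "wx": 0, "wy": 0, "wz": 0, "fingers": 1}, {"dx": -4, "dy": 6.4, "dz": 0, "wx": 0, "wy": 0, "wz": 0, "fingers": 1}, {"dx": -5.3, "dy": 8.6, "dz": 0, "wx": 0, "wy": 0, "wz": 0, "fingers": 1}, {"dx": -5.3, "dy": 8.6, "dz": 0, "wx": 0, "wy": 0, "wz": 0, "fingers": 1}, {"dx": -5.3, "dy": 8.6, "dz": 0, "wx": 0, "wy": 0, "wz": 0, "fingers": 1}]'

```text
time_s: 38.15
ee_pos: [0.4611, -0.1866, 0.1799]
orientation: [0.995, 0.104, 0.0, -0.001]
ft_force: [-0.3, 0.3, -1.4]
opening: 0.0135
finger_force: 30.0
```

>>> carry_out --increments '[{"dx": 0, "dy": 0, "dz": 0, "wx": 0, "wy": 0, "wz": 0, "fingers": 1}, {"dx": 0, "dy": 0, "dz": 0, "wx": 0, "wy": 0, "wz": 0, "fingers": 1}, {"dx": 0, "dy": 0, "dz": 0, "wx": 0, "wy": 0, "wz": 0, "fingers": 1}, {"dx": 0, "dy": 0, "dz": 0, "wx": 0, "wy": 0, "wz": 0, "fingers": 1}, {"dx": 0, "dy": 0, "dz": 0, "wx": 0, "wy": 0, "wz": 0, "fingers": 1}]'

```text
time_s: 38.65
ee_pos: [0.4614, -0.1863, 0.1799]
orientation: [0.994, 0.105, 0.0, -0.0]
ft_force: [1.0, 1.0, -0.7]
opening: 0.0138
finger_force: 30.0
```

```bash
python3 -c "
from h import *
plan((.4615,-.187,.15),-78);print(sense()['joints'])"
```

```text
t 38.65 pos [ 0.4614 -0.1863  0.1799] yaw -77.9 tilt [0.    0.001] op 0.0138 F [ 1.   1.  -0.7] -> cm [-0.    0.08  2.99] wz 0.1
[ 0.13472709  0.6687868   0.25471857  2.03525471 -0.34804887  0.47818933
 -0.71249249]
```

>>> carry_out --increments '[{"dx": 0, "dy": 0.06, "dz": 1.5, "wx": 0, "wy": 0, "wz": 0, "fingers": 1}, {"dx": 0, "dy": 0.06, "dz": 3, "wx": 0, "wy": 0, "wz": 0, "fingers": 1}, {"dx": 0, "dy": 0.06, "dz": 3.4, "wx": 0, "wy": 0, "wz": 0, "fingers": 1}, {"dx": 0, "dy": 0.06, "dz": 3.7, "wx": 0, "wy": 0, "wz": 0, "fingers": 1}, {"dx": 0, "dy": 0.06, "dz": 3.7, "wx": 0, "wy": 0, "wz": 0, "fingers": 1}]'

```text
time_s: 39.15
ee_pos: [0.4614, -0.1872, 0.143]
orientation: [0.995, 0.105, 0.0, -0.0]
ft_force: [-0.4, 0.8, -0.3]
opening: 0.014
finger_force: 30.0
```

>>> carry_out --increments '[{"dx": 0, "dy": 0, "dz": 0.1, "wx": 0, "wy": 0, "wz": 0, "fingers": 1}, {"dx": 0, "dy": 0, "dz": 0.2, "wx": 0, "wy": 0, "wz": 0, "fingers": 1}, {"dx": 0, "dy": 0, "dz": 0.3, "wx": 0, "wy": 0, "wz": 0, "fingers": 1}, {"dx": 0, "dy": 0, "dz": 0.4, "wx": 0, "wy": 0, "wz": 0, "fingers": 1}, {"dx": 0, "dy": 0, "dz": 0.4, "wx": 0, "wy": 0, "wz": 0, "fingers": 1}]'

```text
time_s: 39.65
ee_pos: [0.4616, -0.1873, 0.1395]
orientation: [0.995, 0.105, 0.001, -0.0]
ft_force: [-0.6, 0.6, 5.8]
opening: 0.0136
finger_force: 30.0
```

```bash
python3 -c "
from h import *
plan((.4615,-.187,.139),-78);print(sense()['wrist_torque'])"
```

```text
t 39.65 pos [ 0.4616 -0.1873  0.1395] yaw -78.0 tilt [0.001 0.001] op 0.0136 F [-0.6  0.6  5.8] -> cm [-0.01 -0.03  0.05] wz 0.0
[ 0.12111087  0.31442739 -0.01692567]
```

>>> carry_out --increments '[{"dx": 0, "dy": 0, "dz": 0, "wx": 0, "wy": 0, "wz": -4, "fingers": 1}, {"dx": 0, "dy": 0, "dz": 0, "wx": 0, "wy": 0, "wz": -8, "fingers": 1}, {"dx": 0, "dy": 0, "dz": 0, "wx": 0, "wy": 0, "wz": -12, "fingers": 1}, {"dx": 0, "dy": 0, "dz": 0, "wx": 0, "wy": 0, "wz": -15, "fingers": 1}, {"dx": 0, "dy": 0, "dz": 0, "wx": 0, "wy": 0, "wz": -15, "fingers": 1}]'

```text
time_s: 40.15
ee_pos: [0.4621, -0.1874, 0.1396]
orientation: [0.972, 0.234, 0.001, 0.0]
ft_force: [-0.2, 0.2, 5.6]
opening: 0.0138
finger_force: 30.0
```

>>> carry_out --increments '[{"dx": 0, "dy": 0, "dz": 0, "wx": 0, "wy": 0, "wz": -4, "fingers": 1}, {"dx": 0, "dy": 0, "dz": 0, "wx": 0, "wy": 0, "wz": -8, "fingers": 1}, {"dx": 0, "dy": 0, "dz": 0, "wx": 0, "wy": 0, "wz": -12, "fingers": 1}, {"dx": 0, "dy": 0, "dz": 0, "wx": 0, "wy": 0, "wz": -15, "fingers": 1}, {"dx": 0, "dy": 0, "dz": 0, "wx": 0, "wy": 0, "wz": -15, "fingers": 1}]'

```text
time_s: 40.65
ee_pos: [0.462, -0.1873, 0.1396]
orientation: [0.934, 0.358, 0.001, 0.0]
ft_force: [0.1, 0.9, 5.6]
opening: 0.014
finger_force: 30.0
```

Still riding (5.6 N), so I keep turning anticlockwise.

>>> carry_out --increments '[{"dx": 0, "dy": 0, "dz": 0, "wx": 0, "wy": 0, "wz": -4, "fingers": 1}, {"dx": 0, "dy": 0, "dz": 0, "wx": 0, "wy": 0, "wz": -8, "fingers": 1}, {"dx": 0, "dy": 0, "dz": 0, "wx": 0, "wy": 0, "wz": -12, "fingers": 1}, {"dx": 0, "dy": 0, "dz": 0, "wx": 0, "wy": 0, "wz": -15, "fingers": 1}, {"dx": 0, "dy": 0, "dz": 0, "wx": 0, "wy": 0, "wz": -15, "fingers": 1}]'

```text
time_s: 41.15
ee_pos: [0.4621, -0.1873, 0.1396]
orientation: [0.879, 0.477, 0.001, 0.0]
ft_force: [0.1, -0.4, 5.7]
opening: 0.0137
finger_force: 30.0
```

>>> carry_out --increments '[{"dx": 0, "dy": 0, "dz": 0, "wx": 0, "wy": 0, "wz": -4, "fingers": 1}, {"dx": 0, "dy": 0, "dz": 0, "wx": 0, "wy": 0, "wz": -8, "fingers": 1}, {"dx": 0, "dy": 0, "dz": 0, "wx": 0, "wy": 0, "wz": -12, "fingers": 1}, {"dx": 0, "dy": 0, "dz": 0, "wx": 0, "wy": 0, "wz": -12, "fingers": 1}, {"dx": 0, "dy": 0, "dz": 0, "wx": 0, "wy": 0, "wz": -12, "fingers": 1}]'

```text
time_s: 41.65
ee_pos: [0.4612, -0.1872, 0.1388]
orientation: [0.825, 0.566, 0.0, -0.0]
ft_force: [0.6, -0.8, -1.5]
opening: 0.0139
finger_force: 30.0
```

Force gone, so the lugs are over the mouths. A little more turn, then lower.

>>> carry_out --increments '[{"dx": 0, "dy": 0, "dz": 0, "wx": 0, "wy": 0, "wz": -4, "fingers": 1}, {"dx": 0, "dy": 0, "dz": 0.1, "wx": 0, "wy": 0, "wz": -4, "fingers": 1}, {"dx": 0, "dy": 0, "dz": 0.2, "wx": 0, "wy": 0, "wz": -4, "fingers": 1}, {"dx": 0, "dy": 0, "dz": 0.3, "wx": 0, "wy": 0, "wz": -4, "fingers": 1}, {"dx": 0, "dy": 0, "dz": 0.3, "wx": 0, "wy": 0, "wz": -4, "fingers": 1}]'

```text
time_s: 42.15
ee_pos: [0.4613, -0.1871, 0.1358]
orientation: [0.804, 0.595, 0.0, -0.0]
ft_force: [0.2, -0.7, -0.6]
opening: 0.0136
finger_force: 30.0
```

```bash
python3 -c "
from h import *
plan((.4615,-.187,.129),-78);print(sense()['wrist_torque'])"
```

```text
t 42.15 pos [ 0.4613 -0.1871  0.1358] yaw -17.0 tilt [0.    0.001] op 0.0136 F [ 0.2 -0.7 -0.6] -> cm [0.02 0.01 0.68] wz 61.0
[-0.08657899  0.08759311 -0.0231224 ]
```

>>> carry_out --increments '[{"dx": 0, "dy": 0, "dz": 0.15, "wx": 0, "wy": 0, "wz": 0, "fingers": 1}, {"dx": 0, "dy": 0, "dz": 0.3, "wx": 0, "wy": 0, "wz": 0, "fingers": 1}, {"dx": 0, "dy": 0, "dz": 0.45, "wx": 0, "wy": 0, "wz": 0, "fingers": 1}, {"dx": 0, "dy": 0, "dz": 0.6, "wx": 0, "wy": 0, "wz": 0, "fingers": 1}, {"dx": 0, "dy": 0, "dz": 0.65, "wx": 0, "wy": 0, "wz": 0, "fingers": 1}]'

```text
time_s: 42.65
ee_pos: [0.4615, -0.1872, 0.1296]
orientation: [0.804, 0.595, 0.0, -0.0]
ft_force: [-0.8, -0.3, 6.2]
opening: 0.0138
finger_force: 30.0
```

>>> carry_out --increments '[{"dx": 0, "dy": 0, "dz": 0, "wx": 0, "wy": 0, "wz": 0, "fingers": 1}, {"dx": 0, "dy": 0, "dz": 0, "wx": 0, "wy": 0, "wz": 0, "fingers": 1}, {"dx": 0, "dy": 0, "dz": 0, "wx": 0, "wy": 0, "wz": 0, "fingers": 1}, {"dx": 0, "dy": 0, "dz": 0, "wx": 0, "wy": 0, "wz": 0, "fingers": 1}, {"dx": 0, "dy": 0, "dz": 0, "wx": 0, "wy": 0, "wz": 0, "fingers": 1}]'

```text
time_s: 43.15
ee_pos: [0.4614, -0.1872, 0.1296]
orientation: [0.804, 0.595, 0.0, -0.0]
ft_force: [-1.0, -0.4, 4.9]
opening: 0.0139
finger_force: 30.0
```

Dropped in (bar about 118.5 mm). Now screwing clockwise.

>>> carry_out --increments '[{"dx": 0, "dy": 0, "dz": 0, "wx": 0, "wy": 0, "wz": 4, "fingers": 1}, {"dx": 0, "dy": 0, "dz": 0, "wx": 0, "wy": 0, "wz": 8, "fingers": 1}, {"dx": 0, "dy": 0, "dz": 0, "wx": 0, "wy": 0, "wz": 12, "fingers": 1}, {"dx": 0, "dy": 0, "dz": 0, "wx": 0, "wy": 0, "wz": 15, "fingers": 1}, {"dx": 0, "dy": 0, "dz": 0, "wx": 0, "wy": 0, "wz": 15, "fingers": 1}]'

```text
time_s: 43.65
ee_pos: [0.4617, -0.1875, 0.1296]
orientation: [0.875, 0.484, 0.0, 0.0]
ft_force: [-0.2, -0.4, 5.4]
opening: 0.0135
finger_force: 30.0
```

>>> carry_out --increments '[{"dx": 0, "dy": 0, "dz": 0, "wx": 0, "wy": 0, "wz": 4, "fingers": 1}, {"dx": 0, "dy": 0, "dz": 0, "wx": 0, "wy": 0, "wz": 8, "fingers": 1}, {"dx": 0, "dy": 0, "dz": 0, "wx": 0, "wy": 0, "wz": 12, "fingers": 1}, {"dx": 0, "dy": 0, "dz": 0, "wx": 0, "wy": 0, "wz": 15, "fingers": 1}, {"dx": 0, "dy": 0, "dz": 0, "wx": 0, "wy": 0, "wz": 15, "fingers": 1}]'

```text
time_s: 44.15
ee_pos: [0.4613, -0.187, 0.1291]
orientation: [0.93, 0.367, 0.0, -0.0]
ft_force: [0.2, 0.7, -0.5]
opening: 0.0136
finger_force: 30.0
```

```bash
python3 -c "
from h import *
plan((.4615,-.187,.123),-78);print(sense()['wrist_torque'])"
```

```text
t 44.15 pos [ 0.4613 -0.187   0.1291] yaw -47.0 tilt [-0.     0.001] op 0.0136 F [ 0.2  0.7 -0.5] -> cm [0.02 0.01 0.61] wz 31.0
[-0.06810054  0.13536451  0.01166595]
```

>>> carry_out --increments '[{"dx": 0, "dy": 0, "dz": 0.05, "wx": 0, "wy": 0, "wz": 4, "fingers": 1}, {"dx": 0, "dy": 0, "dz": 0.1, "wx": 0, "wy": 0, "wz": 8, "fingers": 1}, {"dx": 0, "dy": 0, "dz": 0.15, "wx": 0, "wy": 0, "wz": 12, "fingers": 1}, {"dx": 0, "dy": 0, "dz": 0.15, "wx": 0, "wy": 0, "wz": 15, "fingers": 1}, {"dx": 0, "dy": 0, "dz": 0.15, "wx": 0, "wy": 0, "wz": 15, "fingers": 1}]'

```text
time_s: 44.65
ee_pos: [0.4615, -0.1868, 0.1275]
orientation: [0.97, 0.243, 0.0, -0.0]
ft_force: [2.1, 0.6, -6.5]
opening: 0.0139
finger_force: 30.0
```

>>> carry_out --increments '[{"dx": 0, "dy": 0, "dz": 0.05, "wx": 0, "wy": 0, "wz": 4, "fingers": 1}, {"dx": 0, "dy": 0, "dz": 0.1, "wx": 0, "wy": 0, "wz": 8, "fingers": 1}, {"dx": 0, "dy": 0, "dz": 0.15, "wx": 0, "wy": 0, "wz": 12, "fingers": 1}, {"dx": 0, "dy": 0, "dz": 0.15, "wx": 0, "wy": 0, "wz": 15, "fingers": 1}, {"dx": 0, "dy": 0, "dz": 0.15, "wx": 0, "wy": 0, "wz": 15, "fingers": 1}]'

```text
time_s: 45.15
ee_pos: [0.4614, -0.1866, 0.1257]
orientation: [0.993, 0.114, -0.0, -0.001]
ft_force: [2.6, -0.7, -15.6]
opening: 0.0136
finger_force: 30.0
```

```bash
python3 -c "
from h import *
plan((.4615,-.187,.123),-78);print(sense()['wrist_torque'],sense()['joints'])"
```

```text
t 45.15 pos [ 0.4614 -0.1866  0.1257] yaw -76.9 tilt [-0.001  0.001] op 0.0136 F [  2.6  -0.7 -15.6] -> cm [-0.    0.04  0.27] wz 1.1
[ 0.05678021 -0.44051246  0.34800579] [ 0.18176614  0.7630064   0.18192824  2.06697427 -0.38244392  0.34382061
 -0.66568329]
```

>>> carry_out --increments '[{"dx": 0, "dy": 0, "dz": 0.15, "wx": 0, "wy": 0, "wz": 0, "fingers": 1}, {"dx": 0, "dy": 0, "dz": 0.2, "wx": 0, "wy": 0, "wz": 3, "fingers": 1}, {"dx": 0, "dy": 0, "dz": 0.26, "wx": 0, "wy": 0, "wz": 6, "fingers": 1}, {"dx": 0, "dy": 0, "dz": 0.33, "wx": 0, "wy": 0, "wz": 10, "fingers": 1}, {"dx": 0, "dy": 0, "dz": 0.33, "wx": 0, "wy": 0, "wz": 10, "fingers": 1}]'

```text
time_s: 45.65
ee_pos: [0.4614, -0.1876, 0.1235]
orientation: [1.0, 0.025, 0.0, 0.0]
ft_force: [0.4, 0.2, -0.7]
opening: 0.0138
finger_force: 30.0
```

```bash
python3 -c "
from h import *
plan((.4615,-.187,.123),-78);print(sense()['wrist_torque'])"
```

```text
t 45.65 pos [ 0.4614 -0.1876  0.1235] yaw -87.1 tilt [ 0.001 -0.   ] op 0.0138 F [ 0.4  0.2 -0.7] -> cm [ 0.02 -0.06  0.05] wz -9.1
[-0.00786187  0.14837159 -0.00068581]
```

>>> carry_out --increments '[{"dx": 0, "dy": 0, "dz": 0.03, "wx": 0, "wy": 0, "wz": 3, "fingers": 1}, {"dx": 0, "dy": 0, "dz": 0.06, "wx": 0, "wy": 0, "wz": 6, "fingers": 1}, {"dx": 0, "dy": 0, "dz": 0.1, "wx": 0, "wy": 0, "wz": 9, "fingers": 1}, {"dx": 0, "dy": 0, "dz": 0.1, "wx": 0, "wy": 0, "wz": 12, "fingers": 1}, {"dx": 0, "dy": 0, "dz": 0.1, "wx": 0, "wy": 0, "wz": 12, "fingers": 1}]'

```text
time_s: 46.15
ee_pos: [0.4614, -0.1873, 0.1232]
orientation: [0.997, -0.077, 0.001, -0.0]
ft_force: [-0.9, 1.1, 7.1]
opening: 0.0146
finger_force: 31.3
```

```bash
python3 -c "
from h import *
plan((.4615,-.187,.123),-78);print(sense()['wrist_torque'])"
```

```text
t 46.15 pos [ 0.4614 -0.1873  0.1232] yaw -98.9 tilt [0.001 0.   ] op 0.0146 F [-0.9  1.1  7.1] -> cm [ 0.   -0.03  0.02] wz -20.9
[0.23635419 0.41372338 0.67749272]
```

Tight at bar height of about 112 mm, which is home. Release, retreat and check.

>>> carry_out --increments '[{"dx": 0, "dy": 0, "dz": -0.05, "wx": 0, "wy": 0, "wz": 0, "fingers": 5}, {"dx": 0, "dy": 0, "dz": -0.05, "wx": 0, "wy": 0, "wz": 0, "fingers": 5}, {"dx": 0, "dy": 0, "dz": -0.05, "wx": 0, "wy": 0, "wz": 0, "fingers": 5}, {"dx": 0, "dy": 0, "dz": -4, "wx": 0, "wy": 0, "wz": 0, "fingers": 5}, {"dx": 0, "dy": 0, "dz": -8, "wx": 0, "wy": 0, "wz": 0, "fingers": 5}]'

```text
time_s: 46.65
ee_pos: [0.4604, -0.1871, 0.2022]
orientation: [0.997, -0.079, -0.002, -0.001]
ft_force: [0.5, -0.1, 0.6]
opening: 0.0496
finger_force: 0.0
```

>>> carry_out --increments '[{"dx": 5, "dy": -2, "dz": 0, "wx": 0, "wy": 0, "wz": 0, "fingers": 5}, {"dx": 10, "dy": -5, "dz": 0, "wx": 0, "wy": 0, "wz": 0, "fingers": 5}, {"dx": 14, "dy": -9, "dz": 0, "wx": 0, "wy": 0, "wz": 0, "fingers": 5}, {"dx": 18, "dy": -12, "dz": 0, "wx": 0, "wy": 0, "wz": 0, "fingers": 5}, {"dx": 18, "dy": -12, "dz": 0, "wx": 0, "wy": 0, "wz": 0, "fingers": 5}]'

```text
time_s: 47.15
ee_pos: [0.662, -0.0914, 0.2015]
orientation: [0.997, -0.075, 0.001, -0.002]
ft_force: [-1.3, -0.3, -0.4]
opening: 0.0499
finger_force: 0.0
```

```bash
python3 -c "
from h import *
a,b=capture('scene'),capture('top')
def crop(c,u,v,r=28): return cv2.resize(c['frame'][v-r:v+r,u-r:u+r,::-1],(400,400),interpolation=cv2.INTER_CUBIC)
cv2.imwrite('pics/end.png',cv2.resize(np.vstack([np.hstack([crop(a,197,160),crop(b,328,234)]),np.hstack([crop(a,320,176),crop(b,203,242)])]),(600,600)))
ua,ub=[mark_of(c,'lid_bar')[0] for c in(a,b)];print(ua,ub,tri(a,ua['xy'],b,ub['xy']))
plan((.5,0,.2))"
```

```text
{'xy': [193.5, 154.6], 'score': 0.66} {'xy': [330.4, 233.2], 'score': 0.93} (array([ 0.46101764, -0.19063757,  0.10339905]), np.float64(0.0004455411388522283))
t 47.35 pos [ 0.6568 -0.0976  0.2018] yaw -99.0 tilt [-0.001 -0.   ] op 0.0501 F [-0.5 -0.3  0. ] -> cm [-17.02  -7.18   0.2 ] wz None
```

View pics/end.png

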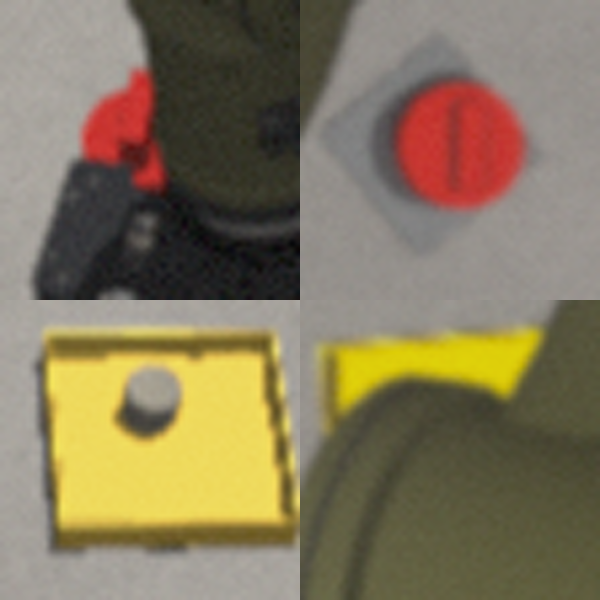

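The picture shows the lid sitting level on the tube (top view, (460,145)) and the fat plug in the tray ((153,390)). Handing in.

```bash
python3 -c "
from workcell import *
print(job_done())"
```

```text
the job is handed in; nothing more can be done
None
```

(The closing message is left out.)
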